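# Weigh a concrete core on the two-pan balance

### The arm

A 6-joint arm with a two-finger parallel gripper is mounted at the origin on the work surface. World frame = base frame: x ahead of the robot, y to its left, z up, the work surface at z = 0. Lengths are in m, angles in degrees, forces in N, time in s.
With the tool pointing down it reaches from about 0.4 to 0.825 m from the base axis. Payload 7 kg.
Tool frame: the origin (TCP) lies midway between the tips of the shut fingers; the grasp point (between the pads) lies r.hold_point_z behind it (r.hold_point_z is the distance from the TCP to the grasp point, in m); z points along the fingers, x is the direction in which the jaws open and shut, and the axes are right-handed (so a half turn about z gives the same grasp; the last joint's range is limited). The gripper opens to 88 mm and grips with 3 to 60 N. Pads are 19 mm wide; open, the fingers measure 130 mm over their backs; the gripper's body (78 mm by 193 mm) begins 47 mm behind the grasp point.
Start: joints at [91.049, 20.546, 0.682, 0, -70.136, -16.507], TCP at [0.18, 0.651, 0.227] pointing down, gripper open.
Joint ranges: [-176.03, 176.03], [-82.01, 121.73], [-58.28, 71.71], [-173.87, 95.51], [-174.79, -0.11], [-173.66, 173.66]. Speed limits (degrees/s): [136.94, 136.94, 172.46, 180, 180, 180].

### API

Orientations are given as [roll, pitch, yaw] about the fixed x, y, z axes, in that order (R = Rz(yaw) Ry(pitch) Rx(roll)).
In Python, from plant import get_state, viewer, close_job, r gives the robot as it stands.
- The arm moves only by the tool apply_moves, never from a script. Its argument "plan" is a list of rows, each a list of 3 entries, a list of its own where there are three numbers: the closure in counts, from 0 (fully open) to 255 (shut), then the shift along the tool's x, y, z in units of 50 mm (1.0 is 50 mm), then the turn about the tool's z in units of 6 degrees (1.0 is 6 degrees). A call has 1 to 12 rows; each row shifts and turns the commanded pose from where the row before left it, along the tool's axes as they then stand; what a row does not reach is not made up. A row lasts 1/8 s, in which the tool goes at most 62.5 mm and 10.7 degrees, less where a joint would pass 70% of its speed; a pose out of reach is approached as far as the arm can. A call is refused whole if a number of a shift passes 1 or a number of a turn 1, either way. A call with a gripper value outside its range is refused whole. The fingers move at their own pace and stop on an object; "squeeze" is the grip in N (left out, the last holds). Time passes only in rows, so rows that do not move let the fingers close. It gives the time, the measured TCP pose, the force and the opening at its end, in the units of the state.
- get_state(): the state, without advancing time (a new reading comes with each control period).
- viewer.capture(name): name is "scene" or "top" or "wrist"; returns a dict with "frame" (400x640x3 uint8, blue, green, red), "K" (3x3 intrinsics, pixels), "R" (3x3) and "t" (3): a world point X has camera coordinates R X + t; the wrist camera has in their place "mount" (4x4, takes a point from camera to tool coordinates, whose origin is the TCP and whose axes are the tool frame's). Camera axes: x right, y down, z forward; pixel columns grow to the right and rows downward; lengths in m; the calibration is good to about 2 mm. A picture is of the moment at which its call begins: read the wrist's pose just before it. There is no depth.
- close_job(): hands the job in, once; it reports no verdict.
The state is a dict: "time_s": time; "joints": joint angles; "qd": joint speeds; "joint_torque": joint torques, N m; "tcp_pos": TCP position; "eef_rot": TCP orientation; "contact_force": force on the tool from outside, world axes, zero at the start; "moment": the same for the moment, N m; "gripper_width": finger opening in m.
Only numpy, scipy, OpenCV 4.12 (cv2) and the standard library are available. Lean on these libraries where they do the work, as an engineer would, in place of code of your own. Each camera call takes 0.05 s, during which the arm holds its last target.

### The job

Weigh the concrete core from the left-hand trough of the sample stand: stand it upright in the balance's left pan and load the right pan with steel weights, standing upright, until the beam comes to rest level. Set everything down gently so that the beam does not slam, leave the other core in its trough and the weights you do not need standing in their tray, and do not disturb the other things on the table.

Things in the scene. Friction and masses are not known exactly. Their poses are not given: they have to be found in the camera images.
- balance: cream two-pan table balance, fixed, 105 mm deep (its x) and about 360 mm wide over the pans (its y, left pan on +y). Origin under its centre on the table. A steel beam turns on a pivot 72 mm above the table; a thin upright pointer in the middle, its tip 180 mm above the table, moves before a small scale plate
- beam (a joint): the balance beam (rad): 0 = level, positive = left pan down, negative = right pan down, stops at -0.15 and +0.15. The beam is damped and settles in about 2 s; between the stops it leans about 0.06 rad for every 100 g of difference between the pans (a difference above about 250 g holds it at a stop). Each pan goes up or down 110 mm times this angle
- left_pan (a point): centre of the left pan's inner floor (robot's left, +y), 110 mm from the balance's middle; 114 mm above the table when the beam is level, and it moves with the beam. The pan is a round steel dish, flat floor 122 mm across inside, rim 8 mm high and 140 mm across, and stays horizontal at all beam angles
- right_pan (a point): the same for the right pan
- stand: fixed wooden sample stand, 140 x 235 mm (its x, y) and 84 mm high, with two V-shaped troughs side by side, 108 mm apart along its y. Origin on the table. The cores lean in them 30 degrees from vertical, tops towards the stand's -x (roughly towards the robot). The V boards are 62 mm long and hold only the lower, rear part of a core; its sides and its upper part are free
- trough_left (a point): foot of the left trough (stand's +y; robot's left): the point on its sloping ledge where the centre of a core's lower end rests, 48 mm above the table
- trough_right (a point): the same for the right trough
- core_a: drilled concrete core, plain grey cylinder 58 mm in diameter, 105 mm long, flat ends. Origin at the centre of its lower end, z along its axis to the other end. Lies in either of the two troughs. Its weight, over 0.5 kg and under 0.8 kg, is what the weighing is to find
- core_b: a second core, the same in looks and size, in the other trough; its weight differs
- tray: fixed shallow wooden tray 170 x 170 mm, rim 22 mm high, floor 6 mm above the table, in which the four weights stand in a square, about 74 mm apart, in any order. Origin under its centre
- weight_500: 500 g steel weight, 79 mm tall: round foot 46 mm across and 30 mm high, stem 14 mm across, knob on top 24 mm across and 21 mm high. Origin under the foot's centre, z up
- weight_200a: 200 g steel weight, 65 mm tall: foot 34 mm across and 20 mm high, stem 11 mm, knob 19 mm across and 17 mm high. Origin under the foot's centre, z up
- weight_200b: second 200 g weight, the same as weight_200a
- weight_100: 100 g steel weight, 58 mm tall: foot 26 mm across and 16 mm high, stem 9 mm, knob 16 mm across and 14 mm high. Origin under the foot's centre, z up
- mug: white mug, 80 mm across, 95 mm tall, origin under its centre; a bystander
- stapler: black stapler 150 x 36 x 46 mm, lying along its x; origin under its centre; a bystander
- scale_rule: ivory drafting scale rule 300 x 30 x 24 mm, along its x; origin under its centre; a bystander
- calculator: grey desk calculator 150 x 85 x 20 mm; origin under its centre; a bystander
- tape_measure: grey tape measure in a rounded case 72 x 42 x 64 mm; origin under its centre; a bystander
There are look-alikes about, which are no part of the job. Leave any turquoise look-alike of the weight_500 alone.

How it is judged (in metres and radians):
At the end, for the whole second after the job is handed in: Left trough's core upright (0.1 rad) and still on the left pan's floor, within 42 mm of its centre; other core within 20 mm of its seat in the right trough; each weight upright on the floor of the right pan or of the tray; beam level within 0.022 rad and at rest (0.03 rad/s) (((horizontal distance between core_a and left_pan below 0.042 m and z of core_a in the frame of left_pan between -0.006 and 0.006 m and angle between core_a's own z axis and vertical below 0.1 rad and linear speed of core_a below 0.02 m/s and distance between core_b and trough_right below 0.02 m) or (horizontal distance between core_b and left_pan below 0.042 m and z of core_b in the frame of left_pan between -0.006 and 0.006 m and angle between core_b's own z axis and vertical below 0.1 rad and linear speed of core_b below 0.02 m/s and distance between core_a and trough_right below 0.02 m)) and angle between each of weight_500, weight_200a, weight_200b, weight_100's own z axis and vertical below 0.1 rad and ((horizontal distance between weight_500 and right_pan below 0.058 m and z of weight_500 in the frame of right_pan between -0.006 and 0.006 m) or (horizontal distance between weight_500 and tray below 0.11 m and height (world z) of weight_500 below 0.015 m)) and ((horizontal distance between weight_200a and right_pan below 0.058 m and z of weight_200a in the frame of right_pan between -0.006 and 0.006 m) or (horizontal distance between weight_200a and tray below 0.11 m and height (world z) of weight_200a below 0.015 m)) and ((horizontal distance between weight_200b and right_pan below 0.058 m and z of weight_200b in the frame of right_pan between -0.006 and 0.006 m) or (horizontal distance between weight_200b and tray below 0.11 m and height (world z) of weight_200b below 0.015 m)) and ((horizontal distance between weight_100 and right_pan below 0.058 m and z of weight_100 in the frame of right_pan between -0.006 and 0.006 m) or (horizontal distance between weight_100 and tray below 0.11 m and height (world z) of weight_100 below 0.015 m)) and value of joint beam between -0.022 and 0.022 rad and velocity of joint beam between -0.03 and 0.03 rad/s); the robot touches nothing.
It fails at once if the beam slams: it swings faster than 2 rad/s because something was dropped on a pan or let go badly (velocity of joint beam above 2 rad/s or velocity of joint beam below -2 rad/s).
It fails at once if another thing on the table is pushed more than 30 mm (distance of any of mug, stapler, scale_rule, calculator, tape_measure from where it was at the start of the episode above 0.03 m).
It also fails if it takes over 72 s, if anything falls off the work surface, if the arm or the gripper's body presses on something with over 40 N, if the wrist force passes 120 N, or if a joint passes its speed limit or range.

## Working session

There is one attempt and no reset: what is moved stays moved. The work goes in short steps, Python scripts to look and compute and a tool call to move; the robot and the scene stay as the last step left them, time stands still between calls to the robot, and variables do not carry over. Pictures are saved under pics/ and viewed, and the job is handed in when it is done.

Besides the shell and the picture viewer there is one more tool, called after "Request:" as name(argument=value, ...), one argument or row to a line, values as JSON. apply_moves: Moves the arm, as the interface text tells. Its arguments: {"type":"object","properties":{"plan":{"type":"array","items":{"type":"array"}},"squeeze":{"type":"number"}},"required":["plan"]}

```bash
ls; mkdir -p pics; python3 - <<'E'
from plant import get_state, viewer, r
import cv2
print(get_state()); print(r.hold_point_z,[a for a in dir(r) if a[0]!='_'])
for n in("scene","top","wrist"):
    d=viewer.capture(n); cv2.imwrite(f"pics/{n}0.png",d["frame"])
    print(n,{k:v for k,v in d.items() if k!="frame"})
E
```

```text
pics
{'time_s': 0.0, 'joints': array([ 9.10494585e+01,  2.05906796e+01,  6.34446535e-01, -1.97127789e-02,
       -7.01360737e+01, -1.65061728e+01]), 'qd': array([-0.02136056,  0.03063611,  0.01901621, -0.04869067,  0.00450878,
        0.01823411]), 'joint_torque': array([-9.13362837e-04, -5.82715023e+01,  2.93074107e+01,  6.99759588e+00,
        7.00330449e-03, -1.49781799e-04]), 'tcp_pos': array([0.17980075, 0.65010945, 0.22563761]), 'eef_rot': array([-1.79991539e+02, -9.37682147e-02, -1.05463434e+02]), 'contact_force': array([ 0.39568527, -0.59334829, -0.00740823]), 'moment': array([0.00163815, 0.01483909, 0.01992136]), 'gripper_width': 0.08794057686521364}
0.0188 ['Unreachable', 'hold_point_z']
scene {'K': array([[375.58762622,   0.        , 315.76390134],
       [  0.        , 375.58762622, 195.68664273],
       [  0.        ,   0.        ,   1.        ]]), 'R': array([[-0.04807236,  0.9988345 , -0.00432333],
       [ 0.72254914,  0.03178605, -0.69058844],
       [-0.68964614, -0.03632203, -0.72323504]]), 't': array([ 0.02682359, -0.34655324,  1.43423763])}
top {'K': array([[502.
[... 161 characters left out ...]
776128, -0.99996938, -0.00100407],
       [-0.97649811, -0.00736282, -0.21540015],
       [ 0.21538616,  0.00265225, -0.97652535]]), 't': array([0.02918292, 0.57838485, 1.26185764])}
wrist {'K': array([[325.54961007,   0.        , 316.05633216],
       [  0.        , 325.54961007, 199.18113351],
       [  0.        ,   0.        ,   1.        ]]), 'mount': array([[ 9.99999951e-01, -3.10651466e-04,  3.55356225e-05,
        -5.37460312e-04],
       [ 2.85713116e-04,  9.54012776e-01,  2.99765811e-01,
        -8.17665110e-02],
       [-1.27024126e-04, -2.99765786e-01,  9.54012818e-01,
        -1.58844126e-01],
       [ 0.00000000e+00,  0.00000000e+00,  0.00000000e+00,
         1.00000000e+00]])}
```

View pics/scene0.png

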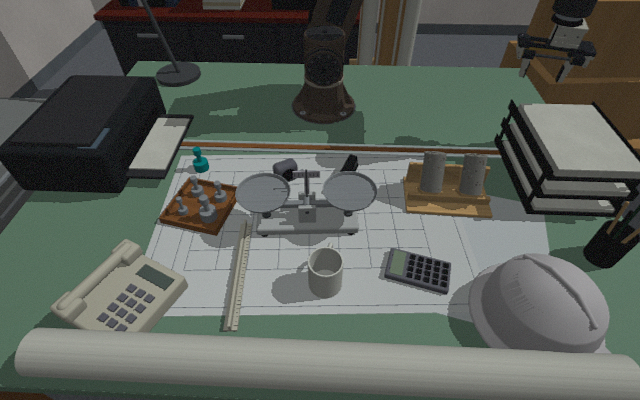

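View pics/top0.png

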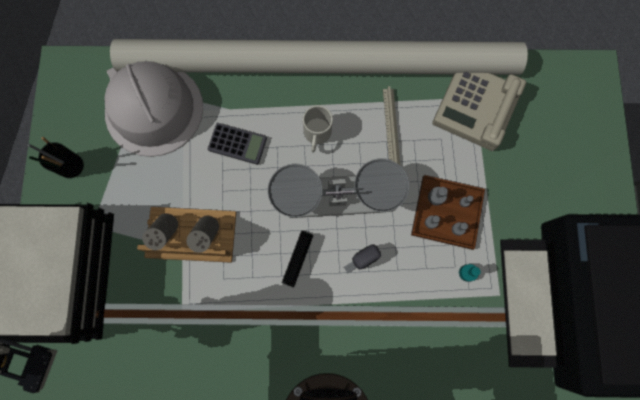

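View pics/wrist0.png

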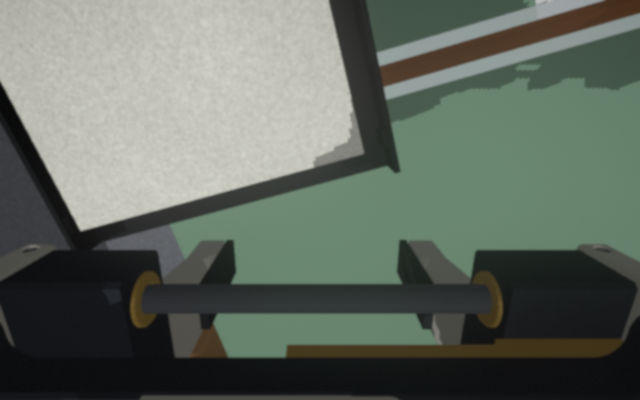

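```bash
python3 - <<'E'
import cv2
t=cv2.imread("pics/top0.png"); s=cv2.imread("pics/scene0.png")
def c(im,x0,y0,w,h,k,n): 
    m=cv2.resize(im[y0:y0+h,x0:x0+w],None,fx=k,fy=k,interpolation=cv2.INTER_CUBIC)
    cv2.imwrite(f"pics/{n}.png",m)
c(t,130,190,130,90,6,"c1"); c(t,255,150,160,80,5,"c2"); c(t,400,165,110,130,4.5,"c3")
c(s,390,135,120,95,6,"c4"); c(s,150,140,100,100,6,"c5")
E
```

```text
(no output)
```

View pics/c1.png

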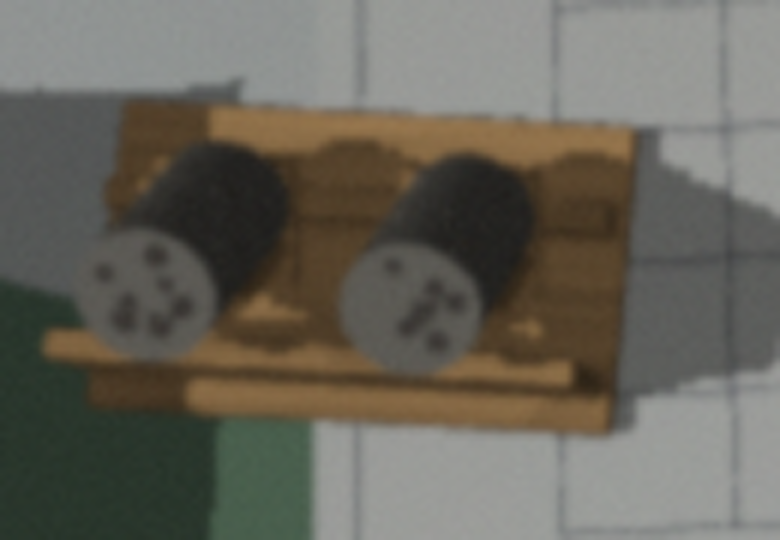

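View pics/c2.png

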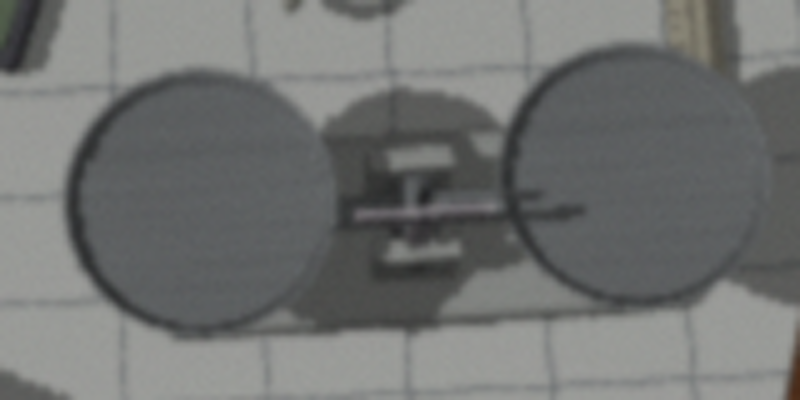

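View pics/c3.png

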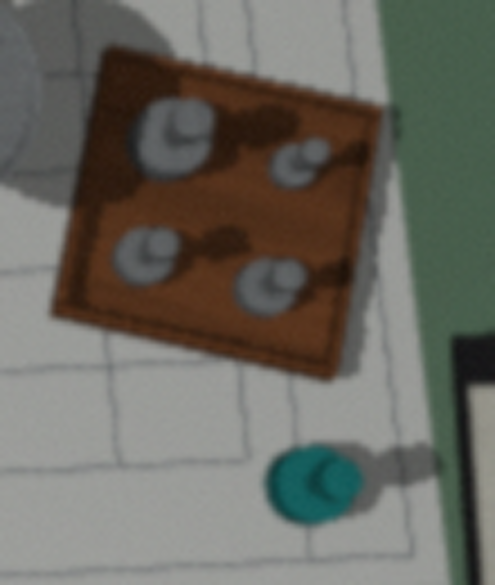

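View pics/c4.png

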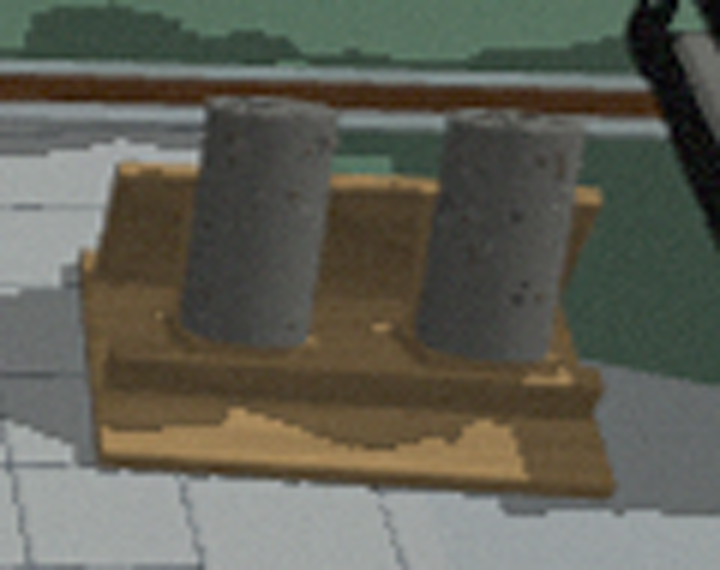

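View pics/c5.png

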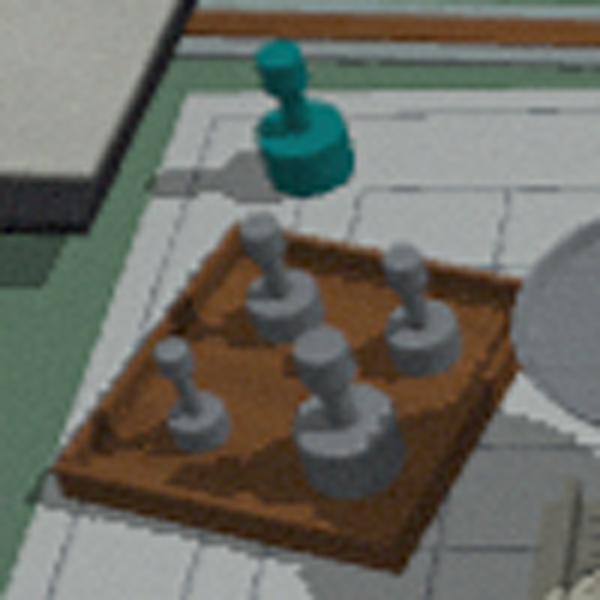

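```bash
cat > h.py <<'E'
import numpy as np, cv2
from scipy.spatial.transform import Rotation as Ro
CAM={}
def ray(d,uv,z):
    p=np.linalg.inv(d["K"])@np.array([uv[0],uv[1],1.]); R,t=d["R"],d["t"]
    c=-R.T@t; v=R.T@p; return c+v*(z-c[2])/v[2]
def tool(st):
    T=np.eye(4); T[:3,:3]=Ro.from_euler('xyz',st["eef_rot"],degrees=True).as_matrix(); T[:3,3]=st["tcp_pos"]; return T
def wcam(d,st):  # returns dict with R,t world->cam
    M=tool(st)@d["mount"]; R=M[:3,:3].T
    return dict(K=d["K"],R=R,t=-R@M[:3,3],frame=d["frame"])
def proj(d,X):
    q=d["K"]@(d["R"]@np.asarray(X,float)+d["t"]); return q[:2]/q[2]
def delta(st,goal,yaw=None):
    T=tool(st); dx=T[:3,:3].T@(np.asarray(goal)-T[:3,3])
    print("shift units",np.round(dx/0.05,3),"norm mm",np.round(np.linalg.norm(dx)*1e3,1))
    if yaw is not None:
        y=st["eef_rot"][2]; print("turn units",round(-(((yaw-y)+180)%360-180)/6,3))
E
python3 - <<'E'
from h import *
from plant import viewer
d=viewer.capture("top"); s=viewer.capture("scene")
P=lambda n,u,v,z:print(n,np.round(ray(d,(u,v),z),4))
def c(n,x,y,k,ox,oy,z): P(n,(x+.5)/k-.5+ox,(y+.5)/k-.5+oy,z)
c("Ltop",147,294,6,130,190,.1389); c("Rtop",412,308,6,130,190,.1389)
for n,x,y,z in(("500k",190,122,.085),("500f",172,138,.036),("100k",315,152,.064),("200k1",160,240,.071),("200k2",289,273,.071),("turq",340,480,.079)): c(n,x,y,4.5,400,165,z)
c("Lpan",202,200,5,255,150,.122); c("Rpan",637,175,5,255,150,.122)
# scene
def c(n,x,y,k,ox,oy,z): print("s",n,np.round(ray(s,((x+.5)/k-.5+ox,(y+.5)/k-.5+oy),z),4))
for n,x,y,z in(("500k",323,343,.085),("100k",173,347,.064),("200k1",407,258,.071),("200k2",264,228,.071)): c(n,x,y,6,150,140,z)
c("Rtop",270,106,6,390,135,.1389); c("Ltop",515,118,6,390,135,.1389)
E
```

```text
Ltop [0.4416 0.4234 0.1389]
Rtop [0.4367 0.3155 0.1389]
500k [ 0.5758 -0.2962  0.085 ]
500f [ 0.5768 -0.2976  0.036 ]
100k [ 0.563  -0.3738  0.064 ]
200k1 [ 0.5091 -0.2793  0.071 ]
200k2 [ 0.4905 -0.3525  0.071 ]
turq [ 0.3726 -0.3721  0.079 ]
Lpan [0.5702 0.083  0.122 ]
Rpan [ 0.5848 -0.1365  0.122 ]
s 500k [ 0.5776 -0.2937  0.085 ]
s 100k [ 0.5635 -0.3702  0.064 ]
s 200k1 [ 0.5093 -0.2751  0.071 ]
s 200k2 [ 0.4923 -0.3468  0.071 ]
s Rtop [0.4347 0.3185 0.1389]
s Ltop [0.4385 0.4272 0.1389]
```

```bash
python3 - <<'E'
from h import *
from plant import get_state
delta(get_state(),[.4545,.4243,.2256],-92.6)
E
```

```text
shift units [ 2.894 -6.499  0.013] norm mm 355.7
turn units -2.143
```

Request:
apply_moves(
  plan=[
    [0, [0.413, -0.928, 0], 0],
    [0, [0.413, -0.928, 0], 0],
    [0, [0.413, -0.928, 0], 0],
    [0, [0.413, -0.928, 0], 0],
    [0, [0.413, -0.928, 0], 0],
    [0, [0.413, -0.928, 0], 0],
    [0, [0.413, -0.928, 0], 0],
    [0, [0, 0, 0], -1],
    [0, [0, 0, 0], -1],
    [0, [0, 0, 0], -0.14],
    [0, [0, 0, 0], 0],
  ],
)

```text
time_s: 1.62
tcp_pos: [0.4543, 0.4247, 0.2265]
eef_rot: [180.0, -0.0, -92.7]
contact_force: [-0.0, 0.2, 0.4]
gripper_width: 0.0879
```

```bash
cat > w.py <<'E'
import sys
from h import *
from plant import get_state,viewer
st=get_state(); d=wcam(viewer.capture("wrist"),st); cv2.imwrite(f"pics/{sys.argv[1]}.png",d["frame"])
np.savez(f"pics/{sys.argv[1]}.npz",**d)
print(st["time_s"],np.round(st["tcp_pos"],4),np.round(st["eef_rot"],2),np.round(st["contact_force"],2),st["gripper_width"])
E
python3 w.py w1; python3 - <<'E'
from h import *
d=dict(np.load("pics/w1.npz"))
for X in([.440,.425,.1389],[.4545,.4243,.1138],[.4356,.317,.1389]): print(proj(d,X))
E
```

```text
1.625 [0.4543 0.4247 0.2265] [180.    -0.   -92.71] [-0.02  0.17  0.37] 0.08789239680296114
[317.14702383 221.2417506 ]
[317.07169568 195.17711568]
[450.54543231 220.36576054]
```

View pics/w1.png

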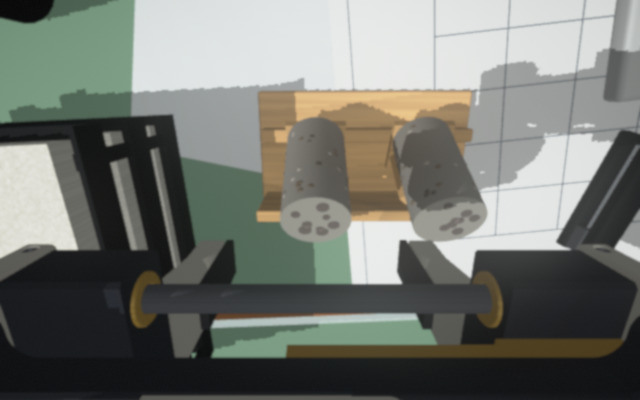

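```bash
python3 - <<'E'
from h import *
from plant import viewer
d=viewer.capture("top"); s=viewer.capture("scene")
for z in(0,.05,.1,.15,.2): print(z,ray(d,(112,207),z),ray(d,(85,205),z), ray(s,(530,213),z),ray(s,(500,135),z), ray(s,(515,107),z))
E
```

```text
0 [0.54479267 0.59072337 0.        ] [0.54982563 0.66560053 0.        ] [0.52045055 0.59982744 0.        ] [0.16160004 0.61949481 0.        ] [-0.01600576  0.7259344   0.        ]
0.05 [0.53550593 0.57006413 0.05      ] [0.54035343 0.64218206 0.05      ] [0.56558112 0.5645234  0.05      ] [0.22921269 0.58295861 0.05      ] [0.06273394 0.68272973 0.05      ]
0.1 [0.52621919 0.54940489 0.1       ] [0.53088123 0.6187636  0.1       ] [0.61071168 0.52921936 0.1       ] [0.29682533 0.5464224  0.1       ] [0.14147363 0.63952505 0.1       ]
0.15 [0.51693245 0.52874565 0.15      ] [0.52140902 0.59534513 0.15      ] [0.65584225 0.49391532 0.15      ] [0.36443797 0.5098862  0.15      ] [0.22021333 0.59632038 0.15      ]
0.2 [0.50764571 0.50808642 0.2       ] [0.51193682 0.57192666 0.2       ] [0.70097281 0.45861129 0.2       ] [0.43205062 0.47334999 0.2       ] [0.29895302 0.55311571 0.2       ]
```

Request:
apply_moves(
  plan=[
    [0, [0, 0, 0.88], 0],
    [0, [0, 0, 0.88], 0],
    [0, [0, 0, 0.8], 0],
    [0, [0, 0, 0.07], 0],
    [0, [0, 0, 0], 0],
  ],
)

```text
time_s: 2.4
tcp_pos: [0.4549, 0.4253, 0.0962]
eef_rot: [-179.9, 0.0, -92.6]
contact_force: [0.5, 0.6, 0.7]
gripper_width: 0.0877
```

```bash
python3 w.py w2
```

```text
2.4 [0.4549 0.4253 0.0962] [-1.7995e+02  3.0000e-02 -9.2600e+01] [0.48 0.56 0.74] 0.0876901652220116
```

View pics/w2.png

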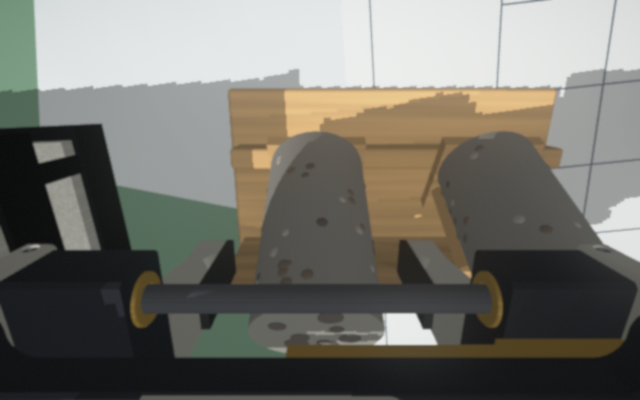

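Request:
apply_moves(
  plan=[
    [255, [0, 0, 0], 0],
    [255, [0, 0, 0], 0],
    [255, [0, 0, 0], 0],
    [255, [0, 0, 0], 0],
    [255, [0, 0, 0], 0],
  ],
  squeeze=25,
)

```text
time_s: 3.08
tcp_pos: [0.4547, 0.4253, 0.0956]
eef_rot: [-180.0, 0.1, -92.6]
contact_force: [-0.2, 2.8, 3.7]
gripper_width: 0.0578
```

Request:
apply_moves(
  plan=[
    [255, [0, 0, -0.3], 0],
    [255, [0, 0, -0.6], 0],
    [255, [0, 0, -0.8], 0],
    [255, [0, 0, -0.8], 0],
    [255, [0, 0, -0.8], 0],
    [255, [0, 0, 0], 0],
    [255, [0, 0, 0], 0],
    [255, [0, 0, 0], 0],
  ],
)

```text
time_s: 4.08
tcp_pos: [0.4536, 0.4236, 0.2578]
eef_rot: [179.9, -0.2, -92.6]
contact_force: [-0.0, -0.6, -6.4]
gripper_width: 0.0572
```

```bash
python3 w.py w3; python3 -c "
from h import *
from plant import *
delta(get_state(),[.40,.17,.26])"
```

```text
4.075 [0.4536 0.4236 0.2578] [179.86  -0.2  -92.64] [-0.04 -0.56 -6.41] 0.0571621340154239
shift units [ 5.121  0.842 -0.022] norm mm 259.5
```

View pics/w3.png

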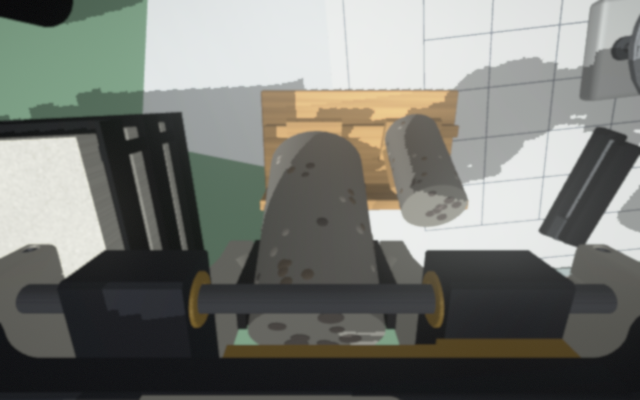

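Request:
apply_moves(
  plan=[
    [255, [0.5, 0.07, 0], 0],
    [255, [0.853, 0.14, 0], 0],
    [255, [0.853, 0.14, 0], 0],
    [255, [0.853, 0.14, 0], 0],
    [255, [0.853, 0.14, 0], 0],
    [255, [0.853, 0.14, 0], 0],
    [255, [0.353, 0.07, 0], 0],
    [255, [0, 0, 0.8], 0],
    [255, [0, 0, 0.9], 0],
    [255, [0, 0, 0.9], 0],
    [255, [0, 0, 0.8], 0],
    [255, [0, 0, 0], 0],
  ],
)

```text
time_s: 5.62
tcp_pos: [0.3991, 0.1692, 0.0876]
eef_rot: [179.7, -0.3, -92.6]
contact_force: [0.2, -0.1, -6.2]
gripper_width: 0.0576
```

```bash
python3 w.py w4; python3 -c "
from plant import *
import cv2
cv2.imwrite('pics/s4.png',cv2.resize(viewer.capture('scene')['frame'][100:260,200:500],None,fx=2.6,fy=2.6))"
```

```text
5.625 [0.3991 0.1692 0.0876] [179.72  -0.32 -92.63] [ 0.16 -0.14 -6.21] 0.05764863026368247
```

View pics/s4.png

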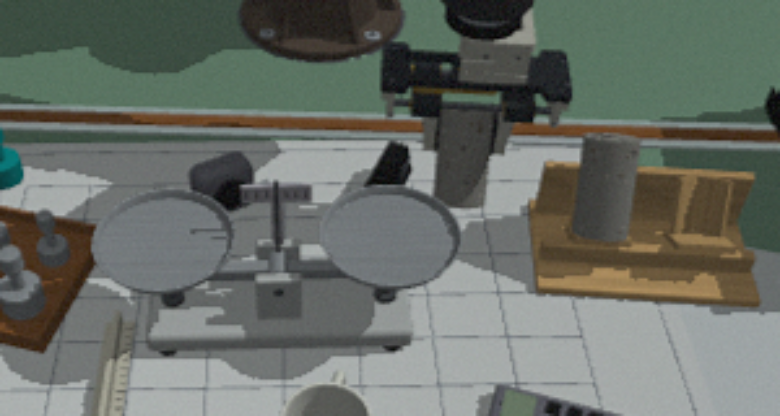

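View pics/w4.png

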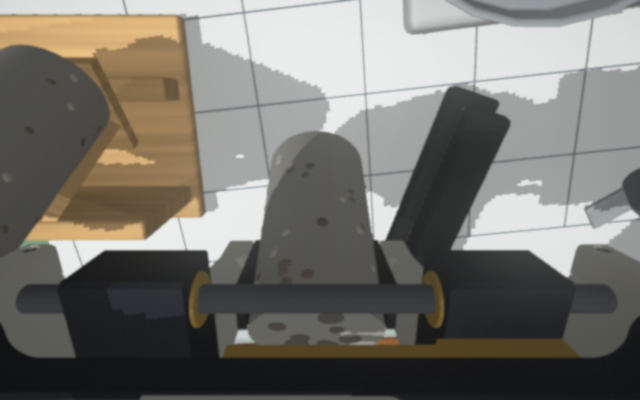

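```bash
python3 - <<'E'
from h import *
d=dict(np.load("pics/w4.npz"))
for uv in((445,88),(388,240),(500,105)): print(uv,ray(d,uv,.046))
print(ray(d,(195,210),0.08),ray(d,(105,100),.12))
E
```

```text
(445, 88) [0.48211648 0.09038503 0.046     ]
(388, 240) [0.38663796 0.12156583 0.046     ]
(500, 105) [0.47104009 0.05705682 0.046     ]
[0.42564336 0.23385497 0.08      ] [0.48352727 0.24395395 0.12      ]
```

Request:
apply_moves(
  plan=[
    [255, [0, 0, 0.35], 0],
    [255, [0, 0, 0.08], 0],
    [255, [0, 0, 0.04], 0],
    [255, [0, 0, 0.02], 0],
    [255, [0, 0, 0], 0],
  ],
)

```text
time_s: 6.35
tcp_pos: [0.401, 0.1712, 0.066]
eef_rot: [-180.0, 0.0, -92.6]
contact_force: [1.1, 0.7, -7.0]
gripper_width: 0.0577
```

Request:
apply_moves(
  plan=[
    [255, [0, 0, 0.04], 0],
    [255, [0, 0, 0.04], 0],
    [255, [0, 0, 0], 0],
  ],
)

```text
time_s: 6.72
tcp_pos: [0.4009, 0.171, 0.0616]
eef_rot: [-180.0, -0.0, -92.6]
contact_force: [0.5, 0.3, -5.3]
gripper_width: 0.058
```

Request:
apply_moves(
  plan=[
    [255, [0, 0, 0], 0],
    [255, [0, -0.07, -0.01], 0],
    [255, [0, -0.07, -0.01], 0],
    [255, [0, -0.07, 0], 0],
    [255, [0, -0.07, 0], 0],
    [255, [0, -0.07, 0], 0],
    [255, [0, -0.07, 0], 0],
    [255, [0, 0, 0], 0],
  ],
  squeeze=8,
)

```text
time_s: 7.72
tcp_pos: [0.4223, 0.1702, 0.0627]
eef_rot: [-180.0, 0.0, -92.6]
contact_force: [0.8, 0.0, 1.0]
gripper_width: 0.0581
```

```bash
python3 w.py w5; python3 -c "
from plant import *
import cv2
cv2.imwrite('pics/s5.png',cv2.resize(viewer.capture('scene')['frame'][100:220,330:450],None,fx=5,fy=5))"
```

```text
7.725 [0.4223 0.1702 0.0627] [-1.7997e+02  2.0000e-02 -9.2620e+01] [0.77 0.03 0.96] 0.058109817343765115
```

View pics/s5.png

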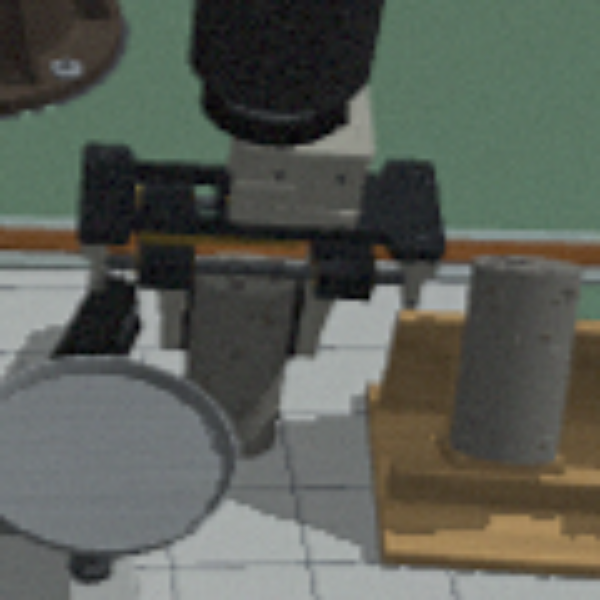

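View pics/w5.png

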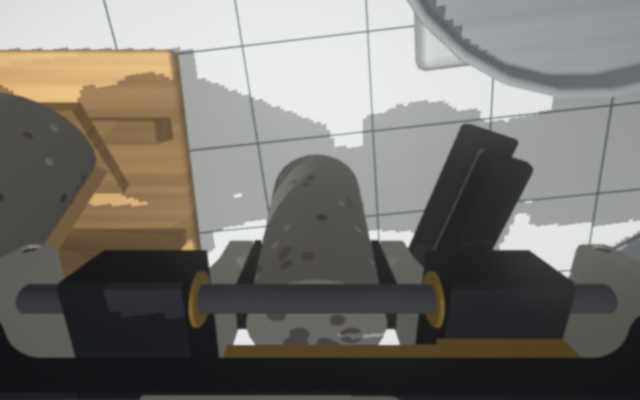

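Request:
apply_moves(
  plan=[
    [255, [0, -0.07, 0.008], 0],
    [255, [0, -0.07, 0.012], 0],
    [255, [0, -0.07, 0.015], 0],
    [255, [0, -0.07, 0.02], 0],
    [255, [0, -0.07, 0.02], 0],
    [255, [0, -0.07, 0.025], 0],
    [255, [0, 0, 0], 0],
  ],
)

```text
time_s: 8.7
tcp_pos: [0.4434, 0.1692, 0.0576]
eef_rot: [-180.0, 0.0, -92.6]
contact_force: [3.5, -0.6, 3.2]
gripper_width: 0.058
```

```bash
python3 w.py w6; python3 -c "
from plant import *
import cv2
cv2.imwrite('pics/s6.png',cv2.resize(viewer.capture('scene')['frame'][100:220,330:450],None,fx=5,fy=5))"
```

```text
8.7 [0.4434 0.1692 0.0576] [-1.7996e+02  2.0000e-02 -9.2620e+01] [ 3.49 -0.55  3.21] 0.058015077023850004
```

View pics/s6.png

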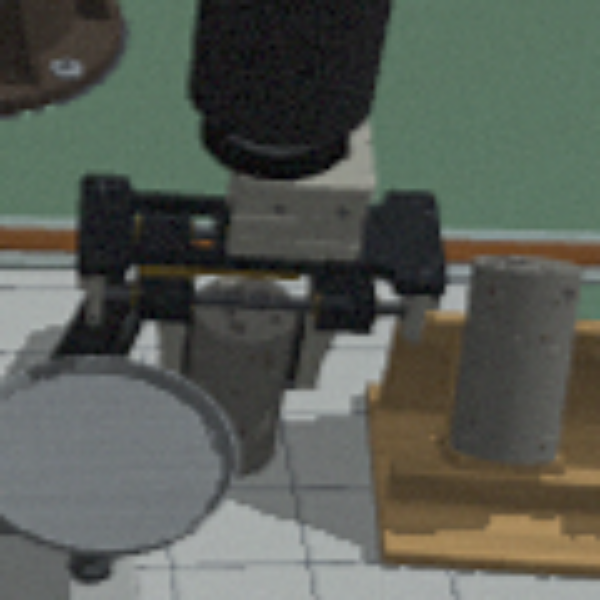

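View pics/w6.png

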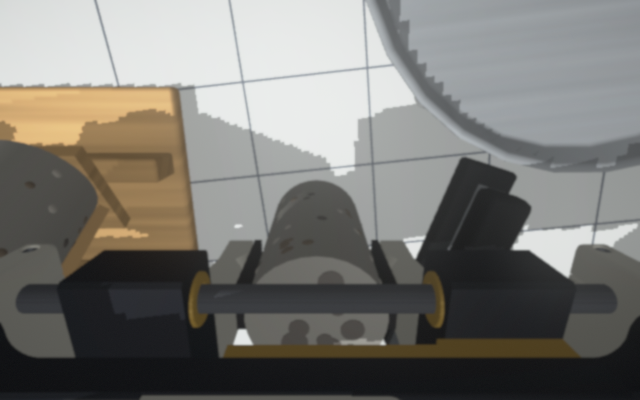

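```bash
cat > cyl.py <<'E'
from h import *
import sys
def draw(src,out,th,cx,cy,h,zg,z0=None,k=1):
    d=dict(np.load(f"pics/{src}.npz")); im=d["frame"].copy()
    t=np.radians(th); f=np.radians(-2.6); ax=np.array([-np.sin(t)*np.cos(f),-np.sin(t)*np.sin(f),np.cos(t)])
    e1=np.array([-np.sin(f),np.cos(f),0]); e2=np.cross(ax,e1); g=np.array([cx,cy,zg])
    for s,col in((-h,(0,255,0)),(.105-h,(0,0,255))):
        pts=[proj(d,g+s*ax+.029*(np.cos(a)*e1+np.sin(a)*e2)) for a in np.linspace(0,6.283,60)]
        cv2.polylines(im,[np.round(pts).astype(int)],True,col,1)
    cv2.imwrite(f"pics/{out}.png",im)
if __name__=="__main__":
    a=sys.argv; draw(a[1],a[2],*map(float,a[3:]))
E
python3 cyl.py w6 o0 0 .4434 .1692 .0767 .0767; python3 cyl.py w6 o1 8 .4434 .1692 .0767 .0767
python3 -c "
import cv2,numpy as np
a=[cv2.resize(cv2.imread(f'pics/o{i}.png')[150:360,210:430],None,fx=1.8,fy=1.8) for i in(0,1)]
cv2.imwrite('pics/oo.png',np.hstack(a))"
```

```text
(no output)
```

View pics/oo.png

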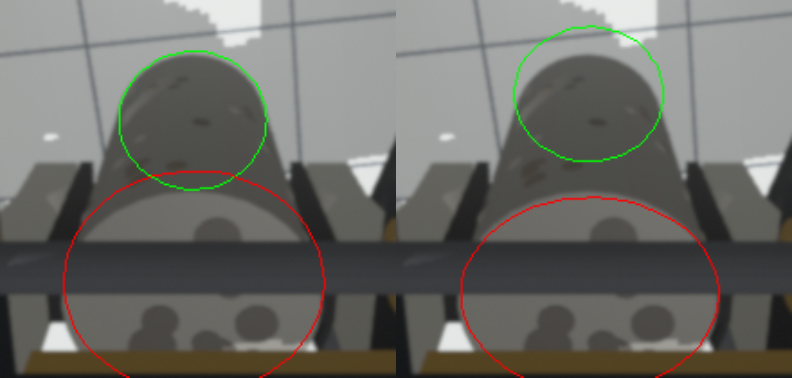

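Request:
apply_moves(
  plan=[
    [255, [0, -0.05, 0], 0],
    [255, [0, -0.04, 0], 0],
    [255, [0, 0, 0], 0],
    [55, [0, 0, 0], 0],
    [55, [0, 0, 0], 0],
    [55, [0, 0, 0], 0],
  ],
)

```text
time_s: 9.55
tcp_pos: [0.4472, 0.1686, 0.0576]
eef_rot: [180.0, -0.0, -92.6]
contact_force: [-0.8, -0.5, -0.1]
gripper_width: 0.0685
```

```bash
python3 w.py w7; python3 cyl.py w7 o0 0 .4454 .169 .0767 .0767;  python3 -c "
import cv2,numpy as np
cv2.imwrite('pics/oo7.png',cv2.resize(cv2.imread(f'pics/o0.png')[130:360,170:470],None,fx=2.2,fy=2.2))"
```

```text
9.55 [0.4472 0.1686 0.0576] [ 1.800e+02 -2.000e-02 -9.262e+01] [-0.79 -0.5  -0.06] 0.06849071791908411
```

View pics/oo7.png

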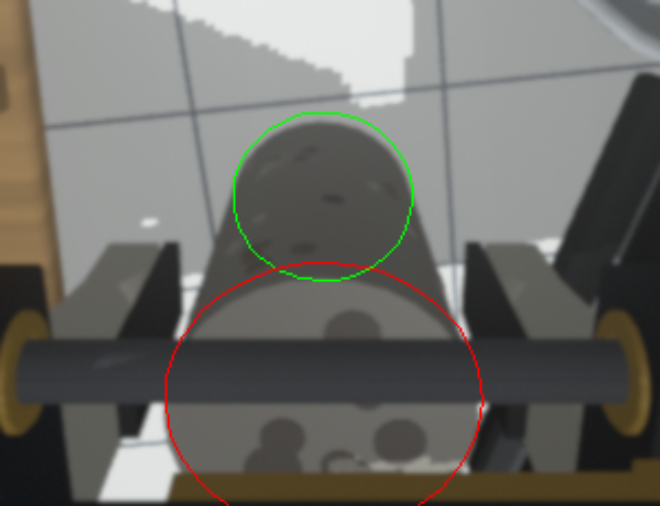

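Request:
apply_moves(
  plan=[
    [55, [0, 0.08, 0], 0],
    [255, [0, 0, 0], 0],
    [255, [0, 0, 0], 0],
    [255, [0, 0, 0], 0],
    [255, [0, 0, 0], 0],
    [255, [0, 0, -0.3], 0],
    [255, [0, 0, -0.8], 0],
    [255, [0, 0, -0.9], 0],
    [255, [0, 0, -0.9], 0],
    [255, [0, 0, -0.3], 0],
    [255, [0, 0, 0], 0],
  ],
  squeeze=30,
)

```text
time_s: 10.98
tcp_pos: [0.4428, 0.169, 0.2168]
eef_rot: [180.0, 0.0, -92.6]
contact_force: [-0.7, -0.3, -7.3]
gripper_width: 0.0579
```

```bash
python3 w.py w8; python3 -c "
from plant import *
from h import *
st=get_state(); print([np.round(get_state()['contact_force'][2],2) for i in range(4)])
d=viewer.capture('scene')
t=st['tcp_pos']
cv2.imwrite('pics/s8.png',cv2.resize(d['frame'][60:220,250:450],None,fx=4,fy=4))
delta(st,[.570,.083,.2076])"; python3 -c "
from cyl import *
draw('w8','o8',0,.4427,.1690,.0764,.2264)"
```

```text
10.975 [0.4428 0.169  0.2168] [ 1.7996e+02  3.0000e-02 -9.2650e+01] [-0.65 -0.29 -7.3 ] 0.05789122945916887
[np.float64(-7.8), np.float64(-7.8), np.float64(-7.8), np.float64(-7.8)]
shift units [ 1.59  -2.633  0.157] norm mm 154.0
```

View pics/s8.png

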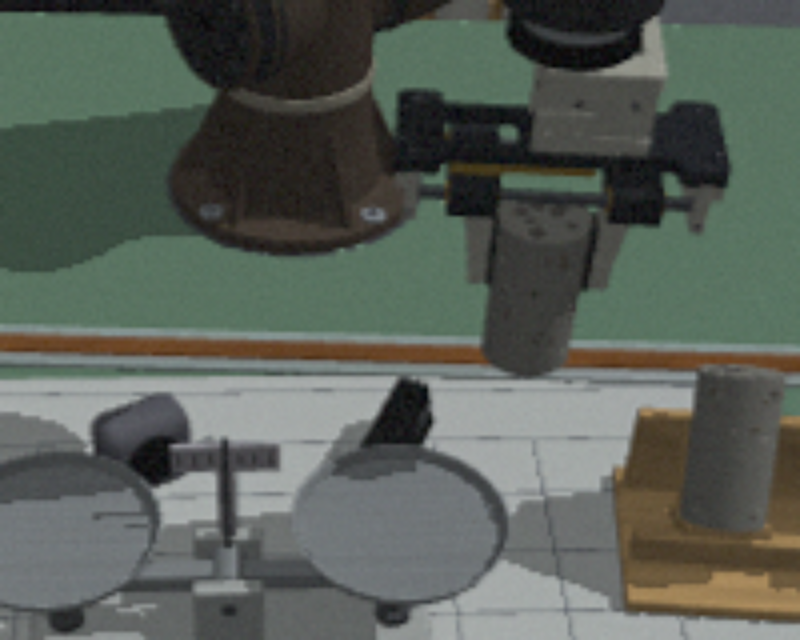

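View pics/o8.png

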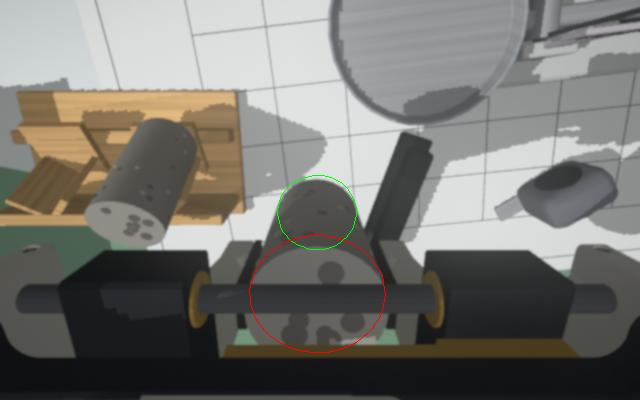

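```bash
python3 -c "
from cyl import *
a=[]
for th in(0,4):
  draw('w8','o8',th,.4413,.1690,.0764,.2356); a.append(cv2.resize(cv2.imread('pics/o8.png')[160:360,220:420],None,fx=2,fy=2))
cv2.imwrite('pics/o8b.png',np.hstack(a))"
```

View pics/o8b.png

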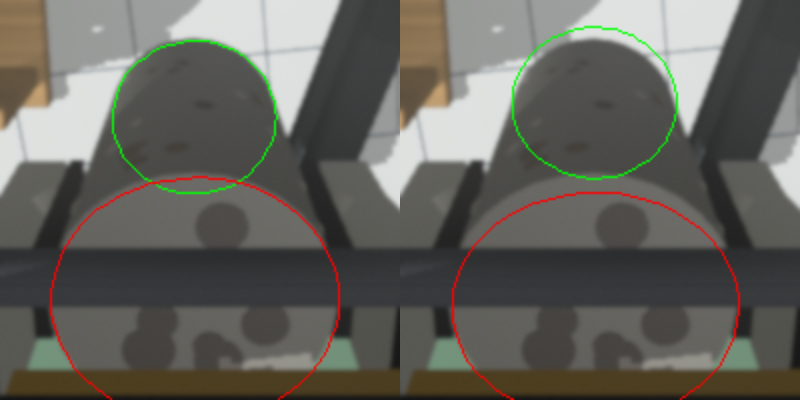

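```bash
python3 -c "
from h import *
d=dict(np.load('pics/w8.npz')); im=d['frame'].copy()
pts=[proj(d,[.570+.07*np.cos(a),.083+.07*np.sin(a),.122]) for a in np.linspace(0,6.28,80)]
cv2.polylines(im,[np.round(pts).astype(int)],True,(0,0,255),1)
cv2.imwrite('pics/p8.png',cv2.resize(im[0:160,300:560],None,fx=3,fy=3))"
```

```text
(no output)
```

View pics/p8.png

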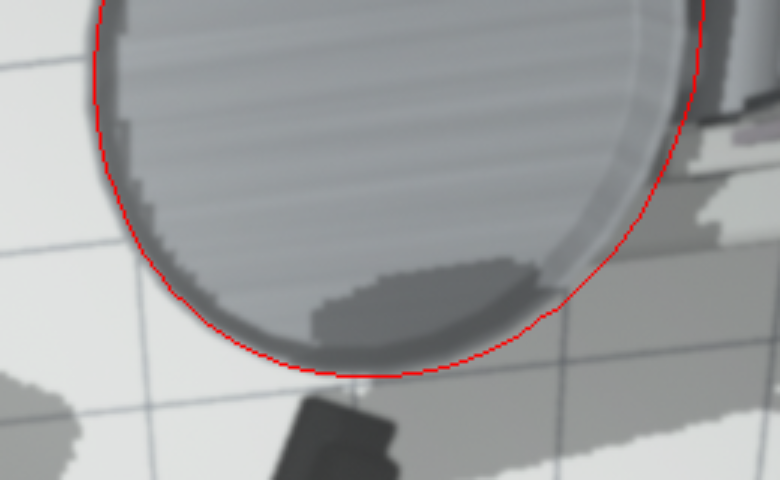

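Request:
apply_moves(
  plan=[
    [255, [0.2, -0.33, 0], 0],
    [255, [0.39, -0.665, 0], 0],
    [255, [0.39, -0.665, 0], 0],
    [255, [0.39, -0.665, 0], 0],
    [255, [0.2, -0.335, 0], 0],
    [255, [0, 0, 0.3], 0],
    [255, [0, 0, 0.3], 0],
    [255, [0, 0, 0.1], 0],
    [255, [0, 0, 0], 0],
    [255, [0, 0, 0], 0],
  ],
)

```text
time_s: 12.32
tcp_pos: [0.5727, 0.0849, 0.1833]
eef_rot: [-179.9, 0.0, -92.6]
contact_force: [0.8, 0.1, -6.9]
gripper_width: 0.0581
```

```bash
python3 w.py w9; python3 -c "
from plant import *
from h import *
d=viewer.capture('scene')
cv2.imwrite('pics/s9.png',cv2.resize(d['frame'][80:240,220:420],None,fx=4,fy=4))"
```

```text
12.325 [0.5727 0.0849 0.1833] [-1.7993e+02  2.0000e-02 -9.2580e+01] [ 0.77  0.14 -6.88] 0.05814881565130999
```

View pics/s9.png

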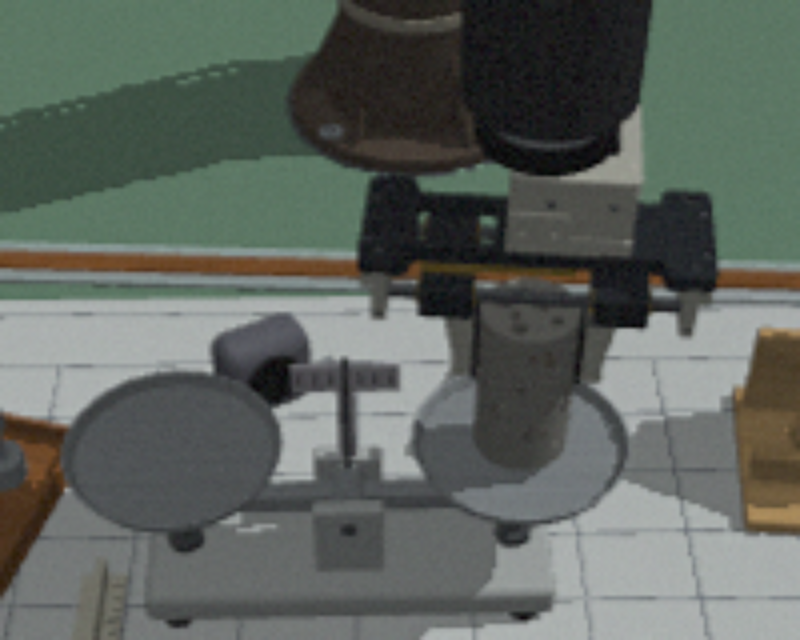

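View pics/w9.png

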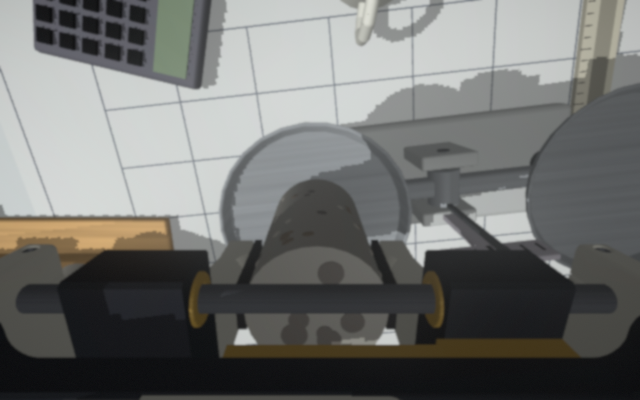

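Request:
apply_moves(
  plan=[
    [255, [0, 0, 0.08], 0],
    [255, [0, 0, 0.08], 0],
    [255, [0, 0, 0.06], 0],
    [255, [0, 0, 0.06], 0],
    [255, [0, 0, 0.06], 0],
    [255, [0, 0, 0.06], 0],
    [255, [0, 0, 0.06], 0],
    [255, [0, 0, 0.05], 0],
    [255, [0, 0, 0.03], 0],
    [255, [0, 0, 0], 0],
  ],
)

```text
time_s: 13.68
tcp_pos: [0.5727, 0.0846, 0.1556]
eef_rot: [-180.0, 0.0, -92.6]
contact_force: [1.2, -1.2, -5.0]
gripper_width: 0.0575
```

Request:
apply_moves(
  plan=[
    [255, [0, 0, 0.02], 0],
    [255, [0, 0, 0.02], 0],
    [255, [0, 0, 0], 0],
  ],
)

```text
time_s: 14.05
tcp_pos: [0.5728, 0.0845, 0.1551]
eef_rot: [-179.9, 0.0, -92.6]
contact_force: [-3.9, -1.8, 7.2]
gripper_width: 0.0576
```

Request:
apply_moves(
  plan=[
    [255, [0, 0, -0.02], 0],
    [180, [0, 0, 0], 0],
    [30, [0, 0, 0], 0],
    [30, [0, 0, 0], 0],
    [30, [0, 0, 0], 0],
    [30, [0, 0, 0], 0],
  ],
  squeeze=5,
)

```text
time_s: 14.8
tcp_pos: [0.5726, 0.0846, 0.1545]
eef_rot: [-180.0, 0.0, -92.6]
contact_force: [0.3, -0.6, 0.7]
gripper_width: 0.0768
```

```bash
python3 w.py w10
```

```text
14.8 [0.5726 0.0846 0.1545] [-180.      0.    -92.61] [ 0.3  -0.59  0.68] 0.07680038546241318
```

View pics/w10.png

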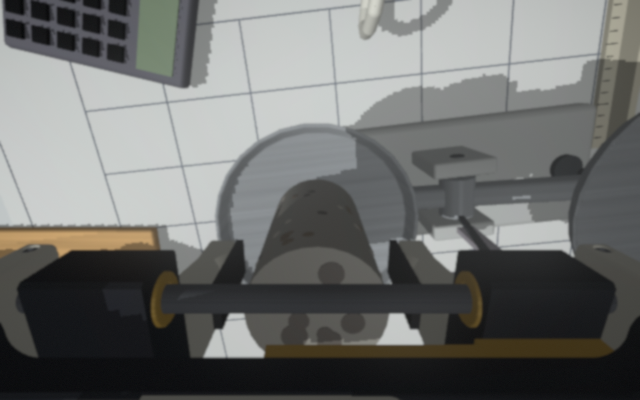

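Request:
apply_moves(
  plan=[
    [30, [0, 0, -0.3], 0],
    [30, [0, 0, -0.8], 0],
    [30, [0, 0, -0.8], 0],
    [110, [0.6, 0, 0], 0],
    [110, [1, 0, 0], 0],
    [110, [1, 0, 0], 0],
    [110, [1, 0, 0], 0],
    [110, [1, 0, 0], 0],
    [110, [1, 0, 0], 0],
    [110, [1, 0, 0], 0],
    [110, [0.6, 0, 0], 0],
  ],
)

```text
time_s: 16.23
tcp_pos: [0.5558, -0.2774, 0.2507]
eef_rot: [-179.9, -0.0, -92.7]
contact_force: [0.8, 0.1, 0.2]
gripper_width: 0.0496
```

```bash
python3 w.py w11; python3 -c "
from h import *
from plant import *
d=dict(np.load('pics/w11.npz'));im=d['frame'].copy()
for X in([.5768,-.2955,.085],[.563,-.372,.064],[.509,-.277,.071],[.4915,-.350,.071]):
  u=proj(d,X);print(u); cv2.circle(im,tuple(np.round(u).astype(int)),2,(0,0,255),-1)
cv2.imwrite('pics/p11.png',im)
delta(get_state(),[.5768,-.2955,.2])
d=viewer.capture('scene')
cv2.imwrite('pics/s11.png',cv2.resize(d['frame'][120:250,150:410],None,fx=3,fy=3))"
```

```text
16.225 [ 0.5558 -0.2774  0.2507] [-1.7995e+02 -3.0000e-02 -9.2700e+01] [0.82 0.12 0.16] 0.049624783221443924
[333.36072722 159.55032351]
[403.71387342 165.31674988]
[317.98609532 218.43557698]
[383.5913321  230.10353666]
shift units [ 0.295 -0.439  1.01 ] norm mm 57.0
```

View pics/p11.png

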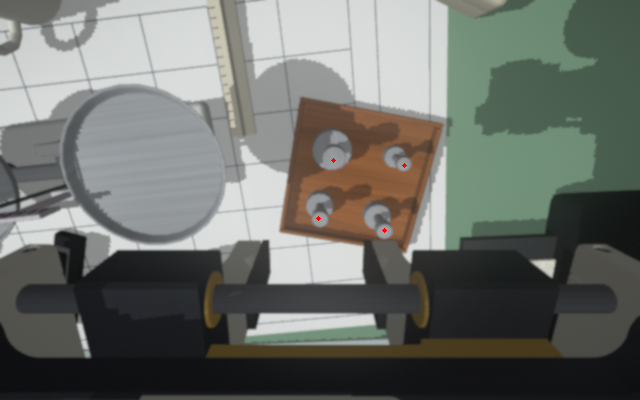

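View pics/s11.png

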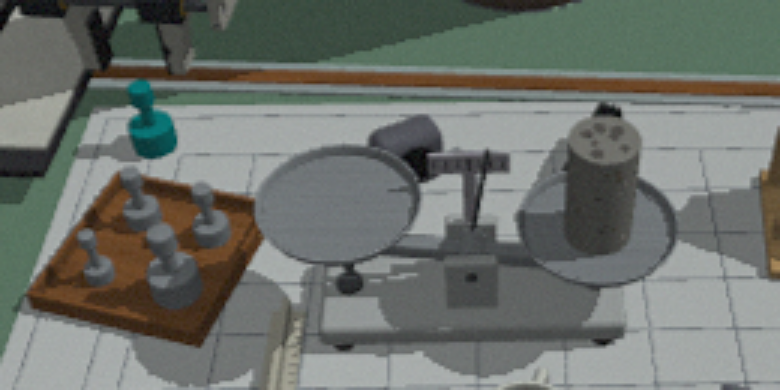

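Request:
apply_moves(
  plan=[
    [110, [0.295, -0.439, 0.4], 0],
    [110, [0, 0, 0.8], 0],
    [110, [0, 0, 0.8], 0],
    [110, [0, 0, 0.8], 0],
    [110, [0, 0, 0.5], 0],
    [110, [0, 0, 0], 0],
  ],
)

```text
time_s: 17.08
tcp_pos: [0.5765, -0.29, 0.0833]
eef_rot: [179.8, 0.0, -92.6]
contact_force: [0.3, -0.1, 0.9]
gripper_width: 0.0499
```

```bash
python3 w.py w12;python3 -c "
from h import *
d=dict(np.load('pics/w12.npz'));im=d['frame'].copy()
print(proj(d,[.5768,-.2955,.085]))"
```

```text
17.075 [ 0.5765 -0.29    0.0833] [ 1.7981e+02  4.0000e-02 -9.2600e+01] [ 0.33 -0.11  0.91] 0.049852572659933626
[327.24430462 255.99575149]
```

View pics/w12.png

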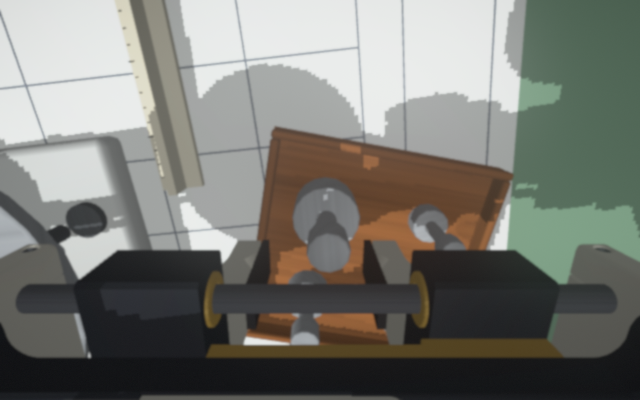

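```bash
python3 -c "
from plant import *
print(get_state()['joints'])"
```

```text
[-9.42549202e+00  2.45820206e+01 -1.30223520e+01  2.14438876e-02
 -5.24353491e+01  9.68374450e+01]
```

Request:
apply_moves(
  plan=[
    [110, [0.116, -0.05, 0], 0],
    [110, [0, 0, 0], 1],
    [110, [0, 0, 0], 1],
    [110, [0, 0, 0], 1],
    [110, [0, 0, 0], 1],
    [110, [0, 0, 0], 1],
    [110, [0, 0, 0], 1],
    [110, [0, 0, 0], 1],
    [110, [0, 0, 0], 1],
    [110, [0, 0, 0], 1],
    [110, [0, 0, 0], 1],
    [110, [0, 0, 0], 1],
  ],
)

```text
time_s: 18.62
tcp_pos: [0.5807, -0.2973, 0.0866]
eef_rot: [-179.9, 0.1, -158.8]
contact_force: [0.6, -0.2, -0.8]
gripper_width: 0.05
```

```bash
python3 w.py w13;python3 -c "
from h import *
d=dict(np.load('pics/w13.npz'));im=d['frame'].copy()
print(proj(d,[.579,-.2958,.085]))"
```

```text
18.625 [ 0.5807 -0.2973  0.0866] [-1.7990e+02  1.3000e-01 -1.5881e+02] [ 0.56 -0.21 -0.76] 0.05004717519119456
[318.81472961 256.53889982]
```

View pics/w13.png

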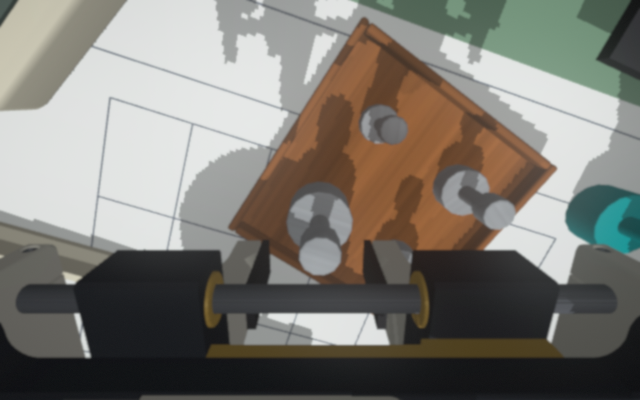

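Request:
apply_moves(
  plan=[
    [110, [0.034, 0.035, 0.3], 0],
    [110, [0, 0, 0.3], 0],
    [110, [0, 0, 0], 0],
    [255, [0, 0, 0], 0],
    [255, [0, 0, 0], 0],
    [255, [0, 0, 0], 0],
    [255, [0, 0, 0], 0],
    [255, [0, 0, 0], 0],
  ],
  squeeze=25,
)

```text
time_s: 19.68
tcp_pos: [0.5778, -0.2957, 0.0549]
eef_rot: [-180.0, 0.0, -158.6]
contact_force: [0.6, 1.0, 1.2]
gripper_width: 0.0232
```

Request:
apply_moves(
  plan=[
    [255, [0, 0, -0.2], 0],
    [255, [0, 0, -0.7], 0],
    [255, [0, 0, -0.9], 0],
    [255, [0, 0, -0.9], 0],
    [255, [0, 0, -0.7], 0],
    [255, [0, 0, 0], 0],
    [255, [0, 0, 0], 0],
  ],
)

```text
time_s: 20.55
tcp_pos: [0.5762, -0.2952, 0.2231]
eef_rot: [179.9, -0.1, -158.6]
contact_force: [0.2, 0.7, -6.0]
gripper_width: 0.0237
```

```bash
python3 w.py w14;python3 -c "
from h import *
from plant import *
delta(get_state(),[.594,-.159,.21])
print([np.round(proj(viewer.capture('scene'),X),1) for X in ([.5848,-.1365,.1305],[.594,-.159,.13])])"
```

```text
20.55 [ 0.5762 -0.2952  0.2231] [ 1.7988e+02 -9.0000e-02 -1.5864e+02] [ 0.16  0.74 -6.  ] 0.02370459490117672
shift units [-1.327  2.406  0.254] norm mm 138.0
[array([260.6, 188.3]), array([251.1, 190.8])]
```

View pics/w14.png

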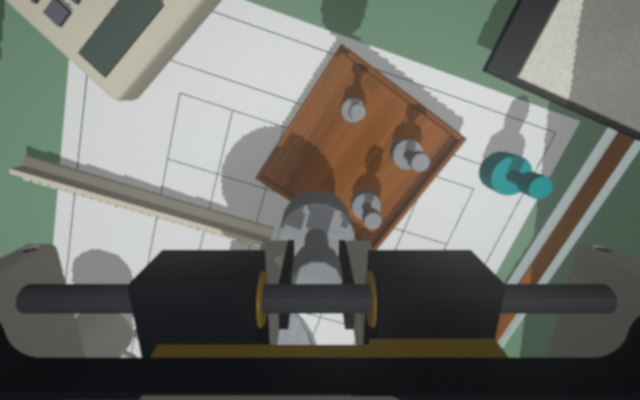

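Request:
apply_moves(
  plan=[
    [255, [-0.2, 0.35, 0], 0],
    [255, [-0.35, 0.62, 0], 0],
    [255, [-0.35, 0.62, 0], 0],
    [255, [-0.28, 0.5, 0], 0],
    [255, [-0.15, 0.32, 0], 0],
    [255, [0, 0, 0.3], 0],
    [255, [0, 0, 0.3], 0],
    [255, [0, 0, 0], 0],
    [255, [0, 0, 0], 0],
  ],
)

```text
time_s: 21.82
tcp_pos: [0.5953, -0.16, 0.1945]
eef_rot: [-180.0, -0.0, -158.7]
contact_force: [-0.1, -0.2, -4.7]
gripper_width: 0.0234
```

```bash
python3 w.py w15; python3 -c "
from plant import *
from h import *
d=viewer.capture('scene')
cv2.imwrite('pics/s15.png',cv2.resize(d['frame'][100:240,180:420],None,fx=3.3,fy=3.3))"
```

```text
21.825 [ 0.5953 -0.16    0.1945] [-1.7999e+02 -3.0000e-02 -1.5866e+02] [-0.13 -0.24 -4.7 ] 0.023373769905551473
```

View pics/s15.png

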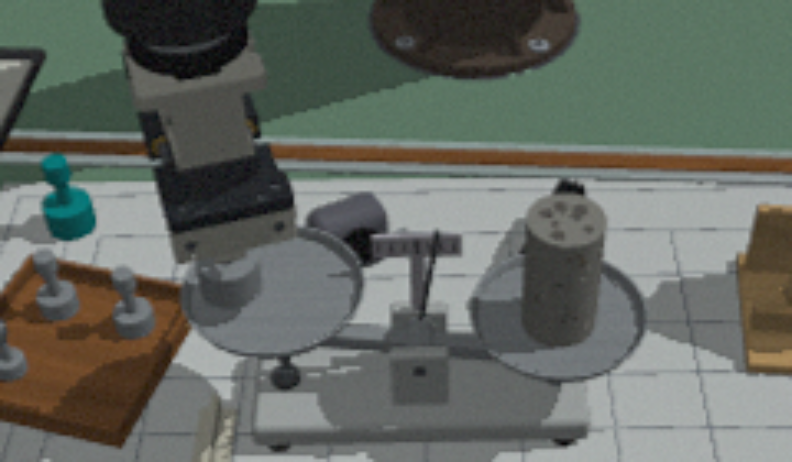

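View pics/w15.png

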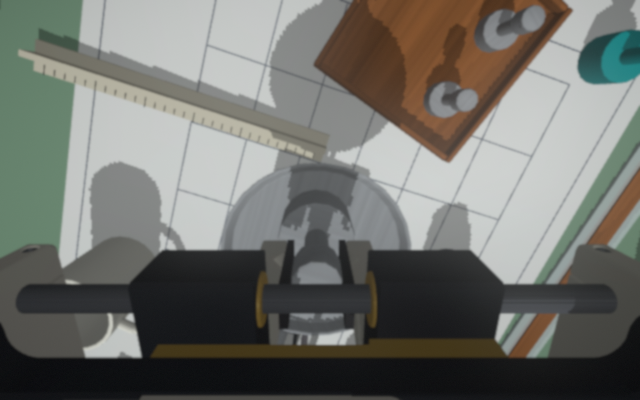

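Request:
apply_moves(
  plan=[
    [255, [0, 0.15, 0.1], 0],
    [255, [0, 0, 0.08], 0],
    [255, [0, 0, 0.06], 0],
    [255, [0, 0, 0.04], 0],
    [255, [0, 0, 0.04], 0],
    [255, [0, 0, 0], 0],
  ],
)

```text
time_s: 22.68
tcp_pos: [0.5928, -0.1524, 0.179]
eef_rot: [-180.0, 0.0, -158.6]
contact_force: [-0.7, 0.7, 0.5]
gripper_width: 0.0232
```

Request:
apply_moves(
  plan=[
    [255, [0, 0, 0.03], 0],
    [255, [0, 0, 0.03], 0],
    [255, [0, 0, 0], 0],
    [255, [0, 0, 0], 0],
  ],
)

```text
time_s: 23.18
tcp_pos: [0.5928, -0.1526, 0.1757]
eef_rot: [-180.0, 0.0, -158.6]
contact_force: [-1.2, -1.8, 0.6]
gripper_width: 0.0231
```

Request:
apply_moves(
  plan=[
    [255, [0, 0, 0], 0],
    [220, [0, 0, 0], 0],
    [130, [0, 0, 0], 0],
    [130, [0, 0, 0], 0],
    [130, [0, 0, 0], 0],
    [130, [0, 0, 0], 0],
  ],
  squeeze=5,
)

```text
time_s: 23.92
tcp_pos: [0.5927, -0.1522, 0.1756]
eef_rot: [180.0, 0.0, -158.6]
contact_force: [-0.3, -0.2, -0.1]
gripper_width: 0.0428
```

```bash
python3 w.py w16; python3 -c "
from plant import *
from h import *
d=viewer.capture('scene')
cv2.imwrite('pics/s16.png',cv2.resize(d['frame'][100:240,180:420],None,fx=3.3,fy=3.3))"
```

```text
23.925 [ 0.5927 -0.1522  0.1756] [ 1.8000e+02  1.0000e-02 -1.5861e+02] [-0.27 -0.16 -0.05] 0.042835716403339344
```

View pics/s16.png

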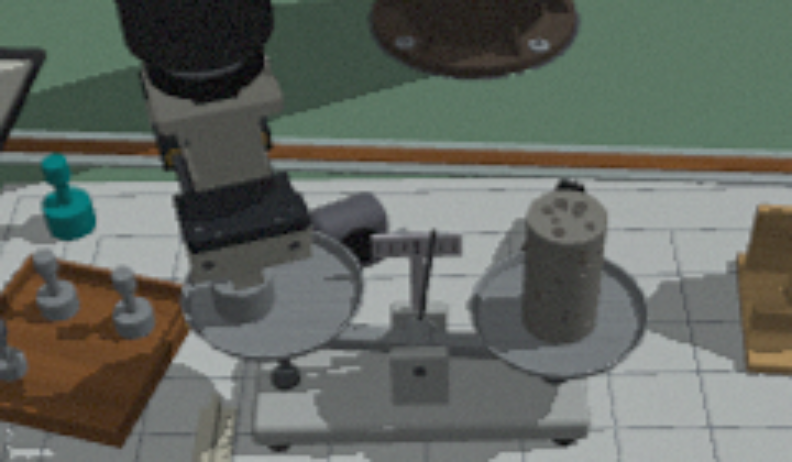

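View pics/w16.png

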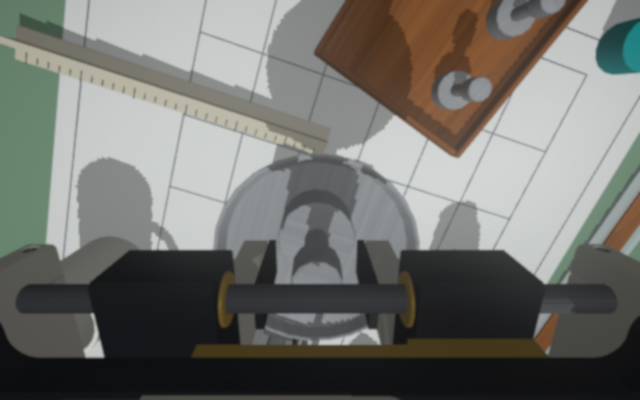

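```bash
python3 - <<'E'
from h import *
from plant import *
d=viewer.capture("top"); s=viewer.capture("scene")
for z in(0,.05,.1): print(ray(d,(503,242),z),ray(s,(172,178),z),ray(s,(194,118),z))
delta(get_state(),[.4915,-.350,.0437])
E
```

```text
[ 0.45651886 -0.47703779  0.        ] [ 4.23950892e-01 -4.50299636e-01 -1.11022302e-16] [ 0.10567842 -0.46916085  0.        ]
[ 0.45048502 -0.45834995  0.05      ] [ 0.47512719 -0.41981293  0.05      ] [ 0.17679457 -0.43749248  0.05      ]
[ 0.44445118 -0.43966212  0.1       ] [ 0.52630348 -0.38932623  0.1       ] [ 0.24791072 -0.40582412  0.1       ]
shift units [ 3.325 -2.945  2.637] norm mm 258.3
```

Request:
apply_moves(
  plan=[
    [110, [0, 0, -0.3], 0],
    [110, [0, 0, -0.6], 0],
    [110, [0, 0, -0.4], 0],
    [110, [0.4, -0.355, 0], 0],
    [110, [0.8, -0.71, 0], 0],
    [110, [0.8, -0.71, 0], 0],
    [110, [0.8, -0.71, 0], 0],
    [110, [0.525, -0.46, 0], 0],
    [110, [0, 0, 0.9], 0],
    [110, [0, 0, 0.9], 0],
    [110, [0, 0, 0.9], 0],
    [110, [0, 0, 0.3], 0],
  ],
)

```text
time_s: 25.62
tcp_pos: [0.4904, -0.3497, 0.089]
eef_rot: [179.9, -0.1, -158.6]
contact_force: [1.4, -0.3, 0.4]
gripper_width: 0.0498
```

```bash
python3 w.py w17;python3 -c "
from h import *
from plant import *
d=dict(np.load('pics/w17.npz'));print(proj(d,[.4915,-.350,.071]))
d=viewer.capture('scene')
cv2.imwrite('pics/s17.png',cv2.resize(d['frame'][130:240,220:400],None,fx=4.4,fy=4.4))"
```

```text
25.625 [ 0.4904 -0.3497  0.089 ] [ 1.7988e+02 -1.4000e-01 -1.5863e+02] [ 1.38 -0.29  0.45] 0.04975085043740893
[315.21817274 239.42981546]
```

View pics/w17.png

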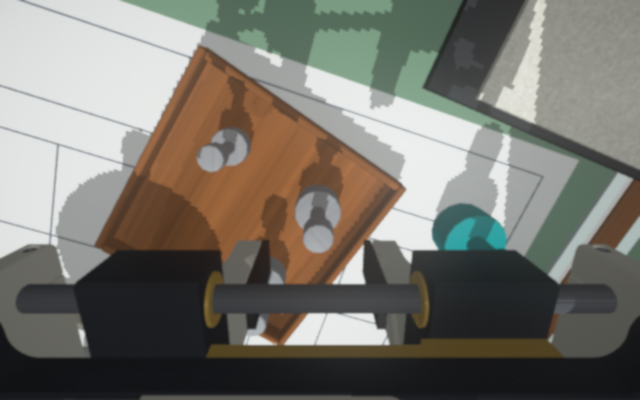

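View pics/s17.png

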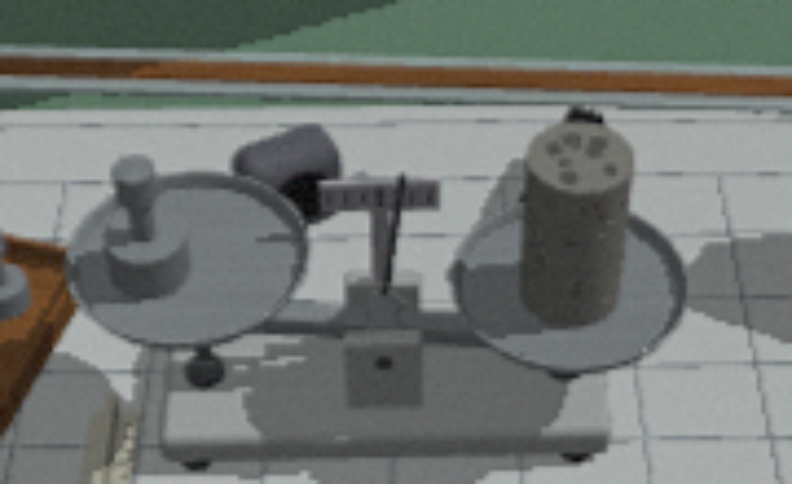

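```bash
cat > ang.py <<'E'
from h import *
from plant import viewer
d=viewer.capture("scene")
yb=np.array([-.0146,.2195,0])/.22; c=np.array([.5775,-.0268,0]); xb=np.array([.2195,.0146,0])/.22
def tip(th,off=0,r=.108): return proj(d,c+xb*off+np.array([0,0,.072+r*np.cos(th)])+yb*r*np.sin(th))
if __name__=="__main__":
    for th in(-.12,-.06,0,.06,.12,.15): print(th,tip(th),tip(th,-.02), proj(d,c+yb*.11+[0,0,.122-.11*th]),proj(d,c-yb*.11+[0,0,.122+.11*th]))
E
python3 ang.py
```

```text
-0.12 [298.62079982 173.45741375] [298.72840307 167.89378309] [348.39349352 185.58530965] [261.55649686 194.32001758]
-0.06 [301.28488166 173.23864318] [301.35256548 167.67612051] [348.24001364 187.44788988] [261.27357034 192.51578392]
0 [303.96508249 173.13754436] [303.99256541 167.57606185] [348.08807649 189.29174789] [260.98779363 190.69337442]
0.06 [306.64927153 173.15460567] [306.63649073 167.59408893] [347.93765894 191.11716456] [260.69912342 188.85251302]
0.12 [309.32530083 173.28967101] [309.27241245 167.73004274] [347.78873831 192.92441517] [260.40751556 186.99291806]
0.15 [310.65647612 173.40123064] [310.58366047 167.84201773] [347.71483237 193.82131273] [260.26059596 186.0560059 ]
```

Request:
apply_moves(
  plan=[
    [110, [0.01, -0.01, 0.4], 0],
    [110, [0, 0, 0.4], 0],
    [110, [0, 0, 0.1], 0],
    [110, [0, 0, 0], 0],
    [255, [0, 0, 0], 0],
    [255, [0, 0, 0], 0],
    [255, [0, 0, 0], 0],
    [255, [0, 0, 0], 0],
    [255, [0, 0, 0], 0],
  ],
  squeeze=20,
)

```text
time_s: 26.9
tcp_pos: [0.491, -0.3508, 0.0457]
eef_rot: [-180.0, -0.0, -158.6]
contact_force: [-0.7, -0.6, 1.5]
gripper_width: 0.0182
```

Request:
apply_moves(
  plan=[
    [255, [0, 0, -0.23], 0],
    [255, [0, 0, -0.7], 0],
    [255, [0, 0, -0.9], 0],
    [255, [0, 0, -0.9], 0],
    [255, [0, 0, -0.9], 0],
    [255, [0, 0, -0.7], 0],
    [255, [0, 0, 0], 0],
    [255, [0, 0, 0], 0],
  ],
)

```text
time_s: 27.9
tcp_pos: [0.4908, -0.3502, 0.2616]
eef_rot: [179.9, 0.0, -158.6]
contact_force: [-0.4, -0.0, -2.5]
gripper_width: 0.0186
```

```bash
python3 w.py w18;python3 -c "
from h import *
from plant import *
delta(get_state(),[.575,-.106,.19])"
```

```text
27.9 [ 0.4908 -0.3502  0.2616] [ 179.95    0.   -158.63] [-0.42 -0.05 -2.49] 0.018626757510151692
shift units [-3.355  3.93   1.423] norm mm 268.0
```

View pics/w18.png

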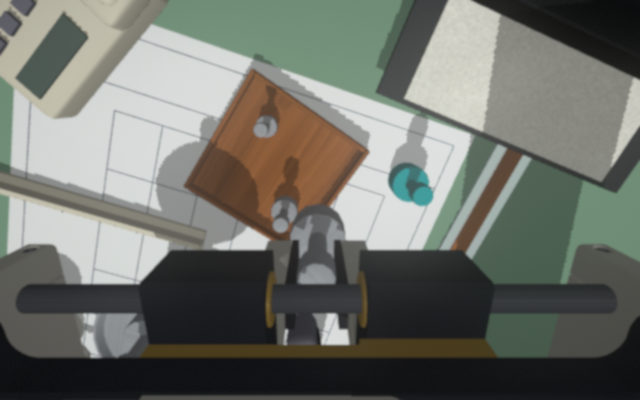

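Request:
apply_moves(
  plan=[
    [255, [-0.3, 0.36, 0], 0],
    [255, [-0.6, 0.7, 0], 0],
    [255, [-0.65, 0.76, 0], 0],
    [255, [-0.65, 0.76, 0], 0],
    [255, [-0.6, 0.7, 0], 0],
    [255, [-0.4, 0.45, 0], 0],
    [255, [-0.155, 0.2, 0], 0],
    [255, [0, 0, 0.4], 0],
    [255, [0, 0, 0.6], 0],
    [255, [0, 0, 0.3], 0],
    [255, [0, 0, 0], 0],
    [255, [0, 0, 0], 0],
  ],
)

```text
time_s: 29.45
tcp_pos: [0.5764, -0.1069, 0.198]
eef_rot: [-180.0, 0.1, -158.6]
contact_force: [0.6, 0.8, -1.4]
gripper_width: 0.0183
```

```bash
python3 w.py w19; python3 -c "
from plant import *
from h import *
d=viewer.capture('scene')
cv2.imwrite('pics/s19.png',cv2.resize(d['frame'][100:240,180:420],None,fx=3.3,fy=3.3))"
```

```text
29.45 [ 0.5764 -0.1069  0.198 ] [-1.7996e+02  6.0000e-02 -1.5862e+02] [ 0.62  0.85 -1.44] 0.018284879581917424
```

View pics/s19.png

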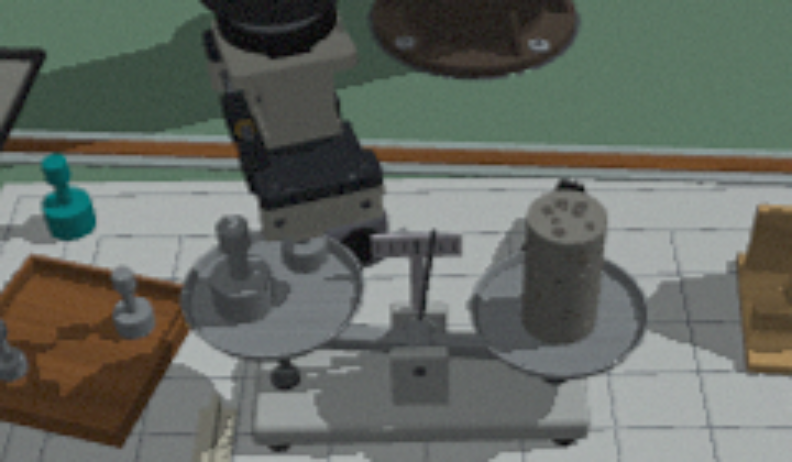

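View pics/w19.png

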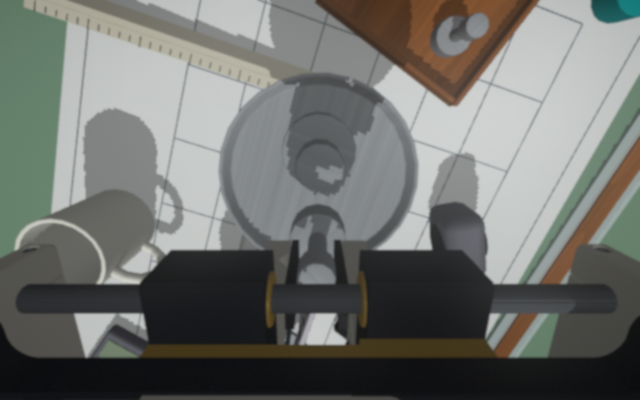

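Request:
apply_moves(
  plan=[
    [255, [0, 0, 0.25], 0],
    [255, [0, 0, 0.2], 0],
    [255, [0, 0, 0.08], 0],
    [255, [0, 0, 0.06], 0],
    [255, [0, 0, 0.06], 0],
    [255, [0, 0, 0.06], 0],
    [255, [0, 0, 0.06], 0],
    [255, [0, 0, 0], 0],
    [255, [0, 0, 0], 0],
  ],
)

```text
time_s: 30.68
tcp_pos: [0.5758, -0.1065, 0.1586]
eef_rot: [180.0, 0.0, -158.6]
contact_force: [-0.4, -0.4, -0.6]
gripper_width: 0.0184
```

Request:
apply_moves(
  plan=[
    [255, [0, 0, 0.04], 0],
    [255, [0, 0, 0.04], 0],
    [255, [0, 0, 0], 0],
    [255, [0, 0, 0], 0],
    [255, [0, 0, 0], 0],
  ],
)

```text
time_s: 31.3
tcp_pos: [0.5758, -0.1066, 0.1546]
eef_rot: [-180.0, 0.0, -158.6]
contact_force: [-1.2, 0.7, -0.1]
gripper_width: 0.0182
```

Force near zero: the pan carries it, close to level. Release.

Request:
apply_moves(
  plan=[
    [255, [0, 0, 0], 0],
    [225, [0, 0, 0], 0],
    [140, [0, 0, 0], 0],
    [140, [0, 0, 0], 0],
    [140, [0, 0, 0], 0],
    [140, [0, 0, 0], 0],
  ],
  squeeze=5,
)

```text
time_s: 32.05
tcp_pos: [0.5758, -0.1065, 0.1546]
eef_rot: [-180.0, 0.0, -158.6]
contact_force: [-1.2, 0.0, 0.9]
gripper_width: 0.0392
```

```bash
python3 w.py w20; python3 -c "
from plant import *
from h import *
d=viewer.capture('scene')
cv2.imwrite('pics/s20.png',cv2.resize(d['frame'][130:240,220:400],None,fx=4.4,fy=4.4))"
```

```text
32.05 [ 0.5758 -0.1065  0.1546] [-1.8000e+02  1.0000e-02 -1.5861e+02] [-1.23  0.02  0.88] 0.039162037337486744
```

View pics/s20.png

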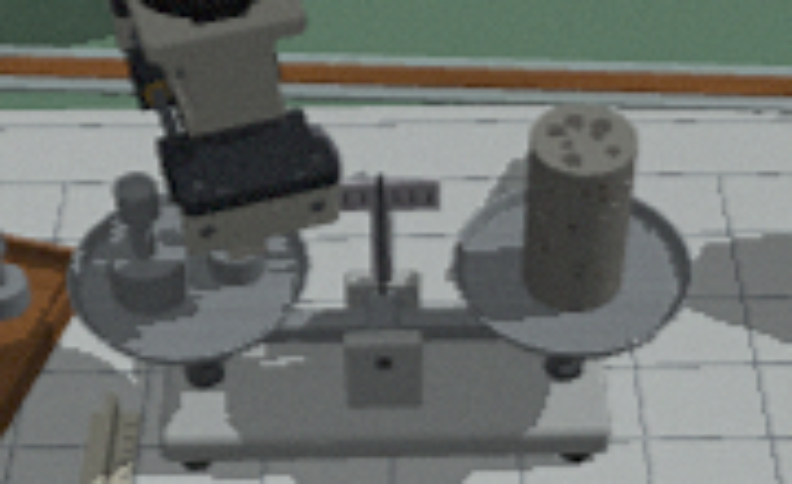

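View pics/w20.png

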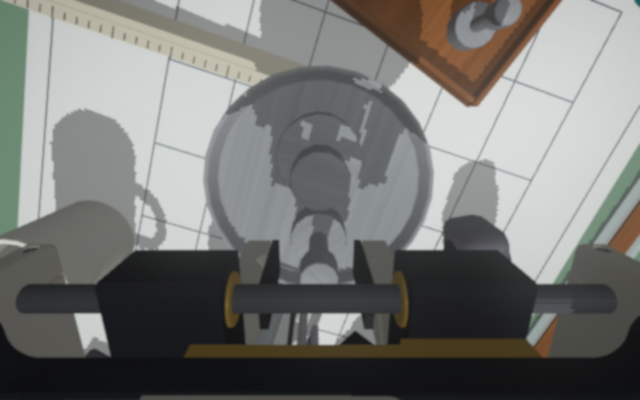

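Request:
apply_moves(
  plan=[
    [140, [0, 0, -0.2], 0],
    [140, [0, 0, -0.5], 0],
    [140, [0, 0, -0.7], 0],
    [140, [0, 0, -0.7], 0],
    [140, [0.5, -0.5, -0.3], 0],
    [140, [0.8, -0.6, 0], 0],
    [140, [0.8, -0.6, 0], 0],
    [140, [0.8, -0.6, 0], 0],
    [140, [0.5, -0.5, 0], 0],
    [140, [0, 0, 0], 0],
    [140, [0, 0, 0], 0],
    [140, [0, 0, 0], 0],
  ],
)

```text
time_s: 33.65
tcp_pos: [0.4689, -0.2983, 0.2748]
eef_rot: [-180.0, 0.0, -158.6]
contact_force: [-0.5, 0.7, -0.3]
gripper_width: 0.0394
```

```bash
cat > fin.py <<'E'
import sys
from plant import *
from h import *
n=sys.argv[1]
d=viewer.capture('scene'); cv2.imwrite(f'pics/sc{n}.png',cv2.resize(d['frame'][130:230,210:390],None,fx=4.4,fy=4.4,interpolation=cv2.INTER_CUBIC))
cv2.imwrite(f'pics/pt{n}.png',cv2.resize(d['frame'][155:205,285:325],None,fx=14,fy=14,interpolation=cv2.INTER_CUBIC))
cv2.imwrite(f'pics/tp{n}.png',viewer.capture('top')['frame'])
np.save(f'pics/sc{n}.npy',d['frame'])
print(get_state()['time_s'])
E
python3 fin.py 1; python3 w.py w21; python3 -c "
import cv2,numpy as np
a=cv2.imread('pics/scene0.png')[155:205,285:325]
cv2.imwrite('pics/cmp.png',np.hstack([cv2.resize(a,None,fx=9,fy=9,interpolation=2),cv2.resize(np.load('pics/sc1.npy')[155:205,285:325],None,fx=9,fy=9,interpolation=2)]))"
```

```text
33.75
33.75 [ 0.4689 -0.2982  0.2747] [-1.8000e+02  1.0000e-02 -1.5855e+02] [ 0.7  -0.26  0.43] 0.03906059717822075
```

View pics/cmp.png

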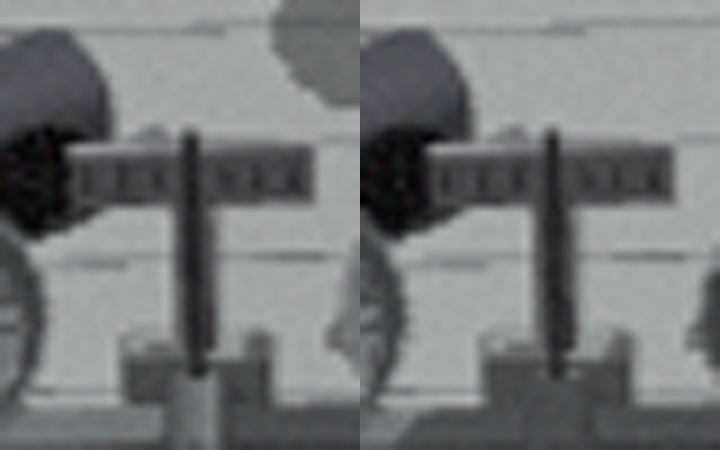

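View pics/sc1.png

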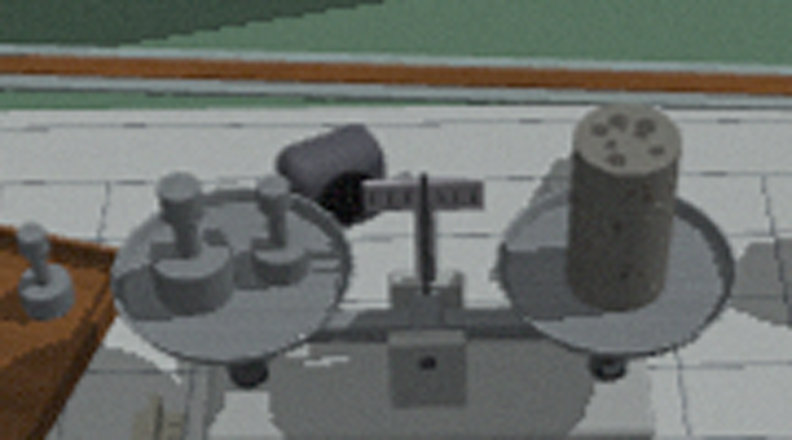

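View pics/tp1.png

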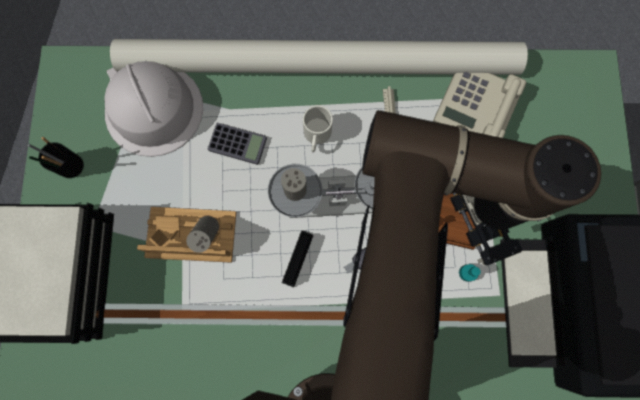

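View pics/w21.png

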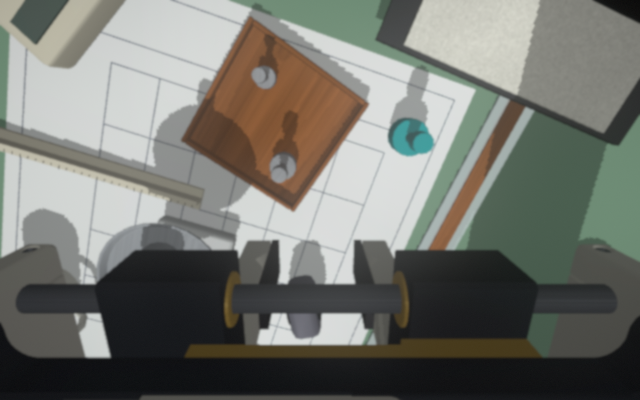

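Request:
apply_moves(
  plan=[
    [140, [0, 0, 0], 0],
    [140, [0, 0, 0], 0],
    [140, [0, 0, 0], 0],
    [140, [0, 0, 0], 0],
    [140, [0, 0, 0], 0],
    [140, [0, 0, 0], 0],
    [140, [0, 0, 0], 0],
    [140, [0, 0, 0], 0],
    [140, [0, 0, 0], 0],
    [140, [0, 0, 0], 0],
    [140, [0, 0, 0], 0],
    [140, [0, 0, 0], 0],
  ],
)

```text
time_s: 35.3
tcp_pos: [0.4685, -0.2989, 0.2746]
eef_rot: [180.0, -0.0, -158.6]
contact_force: [0.3, -0.0, 0.6]
gripper_width: 0.0393
```

```bash
python3 fin.py 2; python3 - <<'E'
import cv2,numpy as np
a=cv2.imread('pics/scene0.png'); 
for n in(1,2):
    b=np.load(f'pics/sc{n}.npy')
    for r in((171,175),(175,180),(180,186),(186,192)):
        o=[]
        for im in(a,b):
            p=im[r[0]:r[1],300:314].astype(float).mean((0,2)); w=np.clip(np.median(p)-8-p,0,None); o.append((w*np.arange(300,314)).sum()/w.sum())
        print(n,r,np.round(o,2),round(o[1]-o[0],2))
E
```

```text
35.4
1 (171, 175) [305.66 305.87] 0.21
1 (175, 180) [305.93 306.04] 0.11
1 (180, 186) [306.2  306.23] 0.04
1 (186, 192) [306.39 306.39] 0.0
2 (171, 175) [305.66 306.01] 0.35
2 (175, 180) [305.93 306.03] 0.1
2 (180, 186) [306.2  306.23] 0.04
2 (186, 192) [306.39 306.4 ] 0.02
```

```bash
python3 -c "
from plant import *
print(close_job())"
```

```text
the job is handed in; nothing more can be done
None
```

I weighed the left trough's core and handed the job in at about 35 s. The beam came to rest within my estimate of about 0.007 rad of level; the limit is 0.022.

- **What I did:** I took the core from the left trough and turned it upright against the table in a light grip. I then stood it in the left pan and loaded the right pan with `weight_500` and the 200 g weight furthest from the pan. The core therefore weighs about 700 g.
- **Beam:** The pointer tip was 0.2–0.35 px from its empty position, and 1 px is about 0.026 rad. Two readings 1.6 s apart agreed, so it looked at rest. I took the empty beam as the zero.
- **Pans and trough:** The core and both weights stand upright in the pans, and the other core is in its trough. That is by eye from the last pictures.
- **Tray and bystanders:** The other 200 g and the 100 g weight still stand in the tray, and the turquoise look-alike was left alone. The other things showed no movement that I could see. The arm hid part of the last top view, so I checked the tape measure there only from the front camera.
- **What disagreed:** The wrist force readings for the core ranged from 6.2 to 7.8 N, so I relied on the beam for the weight. When I first stood the core up, it stayed a few degrees off vertical. It settled flat on the table when I let go, and I gripped it again.

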